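# Lock the spool arm into the stall's counter stand

## Task

Set up the thread stall's counter stand: take the aluminium spool arm from its wooden rest, squeeze its two spring buttons flush and slide its tapered tail into the stand's leaning socket tube, peg upward, then keep pushing it in until it is fully home and both buttons have popped out through the slots. Leave it locked there, and do not disturb the thread cone, spool, jar and tin standing near.

Things in the scene. Friction and masses are not known exactly. Their poses are not given: they have to be found in the camera images.
- spool_arm_mid (a point): Centre of the spool arm, a square aluminium bar 24 x 24 mm, 200 mm long, 0.25 kg, lying level on the rest at the start. x runs along the bar from tail to head, z up (peg side), y to the left of x. Tail tip at x = -95 mm (the last 14 mm is a black round plug tapering to 15 mm diameter), head end at x = +105 mm.
- button_mid (a point): Point on the arm's centre line midway between its two steel spring buttons, 30 mm from the arm's centre towards the tail. One button stands out 7 mm from each side face (+y, -y): 30 mm long, 10 mm high, square shoulders that cannot ride under the tube's edge unless pressed flush. Each moves straight in as a whole wherever it is pressed; about 5 N makes it flush.
- peg_top (a point): Top of the round peg, 12 mm diameter and 30 mm tall, that stands on the upper face of the spool arm's head (93 mm from the arm's centre towards the head, 42 mm above the bar's centre line).
- button_left (a joint): How far the button on the arm's +y side is pressed in (m): 0 = fully out, 0.007 = flush with the bar's face (end of travel 0.0075).
- button_right (a joint): The same for the button on the arm's -y side: 0 = fully out, 0.007 = flush.
- socket: Dark grey square tube fixed on the stand, its mouth opening upward and away from the robot, axis 26 degrees above level. Origin at the centre of the mouth; x points out along the axis, y level, z square to it, upper side. Inside 27 x 27 mm, walls 4 mm, 100 mm deep to a closed end. With the arm's tail at the closed end its centre is 5 mm inside the mouth.
- slot_mid (a point): Point on the socket's axis midway between its two slots, 35 mm inside the mouth. Each side wall has a slot 34 x 14 mm centred here: when the arm is home the buttons stand in them with 2 mm of play. Between mouth and slots the walls hold the buttons in, rubbing: about 8 to 18 N along the axis pushes the arm in; let go there, it stays.
- stand: Heavy dark steel stand, immovable: plate 200 x 130 x 12 mm on the table, origin at the centre of its underside, x = the level direction in which the socket's mouth opens. The mouth's centre lies 50 mm ahead of the origin, 169 mm above the table.
- rest: Plywood rest, immovable: board 190 x 90 x 10 mm, origin at the centre of its underside. Two blocks 14 mm thick, 50 mm wide (70 mm from the origin on the tail side, 50 mm on the head side) carry the arm's underside 45 mm above the table between lips 10 mm high; between the blocks the arm's sides are free. The arm starts above the origin, its x along the rest's x.
- thread_cone: Loose thread cone standing, 68 mm across the foot, 122 mm tall: leave alone. Origin at its underside.
- big_spool: Loose spool standing, 56 mm diameter, 60 mm tall: leave alone. Origin at its underside.
- notion_jar: Loose jar standing, 64 mm diameter, 85 mm tall: leave alone. Origin at its underside.
- pin_tin: Loose tin standing, 70 mm diameter, 70 mm tall: leave alone. Origin at its underside.
- spool_arm: The spool arm as a body, for its motion; same point and axes as its centre point.
Not all that is in view belongs to the job. Leave any green or yellow look-alike of the spool_arm alone.

How it is judged:
By the outcome, as a careful person would: the job done as asked, in the order asked, and still so for the second after the job is handed in, with the robot touching nothing.
It also fails if it takes over 61 s, if anything falls off the work surface, if the arm or the gripper's body presses on something with over 40 N, if the wrist force passes 120 N, or if a joint passes its speed limit or range.

## Robot

A 7-joint arm with a two-finger parallel gripper is mounted at the origin on the work surface. World frame = base frame: x ahead of the robot, y to its left, z up, the work surface at z = 0. Lengths are in mm, angles in degrees, forces in N, time in s.
With the tool pointing down it reaches from about 425 to 975 mm from the base axis. Payload 16.7 kg.
Tool frame: the origin (TCP) lies midway between the tips of the shut fingers; the grasp point (between the pads) lies 19 mm behind it; z points along the fingers, y is the direction in which the jaws open and shut (so a half turn about z gives the same grasp; the last joint's range is limited). The gripper opens to 85 mm and grips with 20 to 120 N. Pads are 22 mm wide; open, the fingers measure 114 mm over their backs; the gripper's body (76 mm by 85 mm) begins 54 mm behind the grasp point. The pads swing forward as they close: fully open they stand 13 mm farther back than shut.
Start: joints at [61.965, 24.414, 4.234, 92.017, -1.954, 63.644, -3.845], TCP at [224.944, -636.376, 210.802] pointing down, gripper open.
Joint ranges: [-163.25, 163.25], [-28.42, 122.38], [-70.27, 78.77], [12.13, 141.07], [-58.53, 238.53], [9.26, 117.41], [-156.51, 156.51]. Speed limits (degrees/s): [108.29, 108.29, 136.94, 136.94, 172.46, 172.46, 172.46].

## Interface

Orientations are given as a 3x3 rotation matrix whose columns are the frame's x, y, z axes.
In Python, from plant import arm, eyes gives the robot as it stands. The module is installed in compiled form; this text tells all that it offers.
- The arm moves only by the tool step_arm, never from a script. Its argument "series" is a list of rows, each a list of 6 numbers: the shift along the tool's x, y, z in cm, then the turn, a rotation vector about the tool's x, y, z in rad. A call has 1 to 12 rows; each row is the pose to reach, as a shift and turn from the pose measured when the call began, along the tool's axes at that moment; what a row does not reach only later rows make up. A row lasts 1/12 s, in which the tool goes at most 41.7 mm and 7.16 degrees, less where a joint would pass 70% of its speed; a pose out of reach is approached as far as the arm can. A call with a gripper value outside its range is refused whole. "hand" is the gripper command: -1 is shut, 1 is fully open, values between are in proportion, set as the call begins (left out, the last holds). The fingers move at their own pace and stop on an object; "newtons" is the grip in N (left out, the last holds). Time passes only in rows, so rows that repeat a pose let the fingers close. It gives the time, the measured TCP pose, the force and the opening at its end, in the units of the state.
- arm.read_state(): the state, without advancing time (a new reading comes with each control period).
- eyes.snapshot(name): name is "side" or "top"; returns the picture (480x640x3 uint8, blue, green, red); there is no depth.
- eyes.camera_info(name): a dict with "fx", "fy", "cx", "cy" (pixels), "world_to_cam" (4x4, takes a point from world to camera coordinates). Camera axes: x right, y down, z forward; pixel columns grow to the right and rows downward; lengths in mm; the calibration is good to about 2 mm. A picture is of the moment at which its call begins. camera_info takes no time and is no camera call.
- arm.close_job(): hands the job in, once; it reports no verdict.
The state is a dict: "time": time; "qpos": joint angles; "qd": joint speeds; "tau": joint torques, N m; "tcp_pos": TCP position; "eef_rot": TCP orientation; "force": force on the tool from outside, world axes, zero at the start; "ft_torque": the same for the moment, N m; "gripper_width": finger opening in mm.
Only numpy, scipy, OpenCV 4.12 (cv2) and the standard library are available. Lean on these libraries where they do the work, as an engineer would, in place of code of your own. Each camera call takes 0.05 s, during which the arm holds its last target.

## Working session

There is one attempt and no reset: what is moved stays moved. The work goes in short steps, Python scripts to look and compute and a tool call to move; the robot and the scene stay as the last step left them, time stands still between calls to the robot, and variables do not carry over. Pictures are saved under pics/ and viewed, and the job is handed in when it is done.

Besides the shell and the picture viewer there is one more tool, called after "Call:" in YAML: its name, and indented under it one key for each argument. step_arm: Moves the arm, as the interface text tells. Its arguments: {"type":"object","properties":{"series":{"type":"array","items":{"type":"array","items":{"type":"number"}}},"hand":{"type":"number"},"newtons":{"type":"number"}},"required":["series"]}

```bash
mkdir -p pics; ls; python3 - <<'E'
from plant import arm, eyes
import cv2
print(arm.read_state())
for n in("side","top"):
    im=eyes.snapshot(n); cv2.imwrite(f"pics/{n}0.png",im); print(n,eyes.camera_info(n))
E
```

```text
pics
{'time': 0.0, 'qpos': array([61.96626147, 24.44926272,  4.23022145, 92.05375786, -1.95362351,
       63.64426106, -3.8427356 ]), 'qd': array([ 0.02911931, -0.0413613 ,  0.07000207, -0.02771763,  0.00302937,
        0.04521391,  0.03941129]), 'tau': array([ 7.77566565e-04, -9.49832010e+01,  3.76150757e+00, -4.63516653e+01,
        1.93617458e-02,  1.00183798e-02,  3.00947512e-06]), 'tcp_pos': array([ 224.79287938, -635.98753723,  210.10287749]), 'eef_rot': array([[ 9.42821637e-01,  3.33297298e-01, -5.21829166e-04],
       [ 3.33297694e-01, -9.42820873e-01,  1.20354071e-03],
       [-9.08545648e-05, -1.30864868e-03, -9.99999140e-01]]), 'force': array([-1.5294819 ,  0.56501857, -0.28181986]), 'ft_torque': array([-0.0278068 , -0.01426603,  0.04549552]), 'gripper_width': 85.29806123491298}
side {'fx': 577.9440325171547, 'fy': 577.9440325171547, 'cx': 318.4546212256771, 'cy': 243.45341148013367, 'world_to_cam': array([[-9.56527927e-01, -2.91548018e-01,  7.35381209e-03,
         5.29369298e+02],
       [-1.69370983e-01,  5.34801707e-01, -8.27828850e-01,
         2.00667398e+02],
       [ 2.37419029e-01, -7.93086936e-01, -5.60932542e-01,
         1.47802764e+03],
       [ 0.00000000e+00,  0.00000000e+00,  0.00000000e+00,
         1.00000000e+00]])}
top {'fx': 574.749199093616, 'fy': 574.749199093616, 'cx': 334.51730414320826, 'cy': 237.566239472479, 'world_to_cam': array([[-1.44776466e-02, -9.99892123e-01, -2.47796476e-03,
        -9.19616063e-02],
       [-9.94900514e-01,  1.46526776e-02, -9.97911163e-02,
         5.57575344e+02],
       [ 9.98166599e-02,  1.02058790e-03, -9.95005323e-01,
         1.66053086e+03],
       [ 0.00000000e+00,  0.00000000e+00,  0.00000000e+00,
         1.00000000e+00]])}
```

View pics/side0.png

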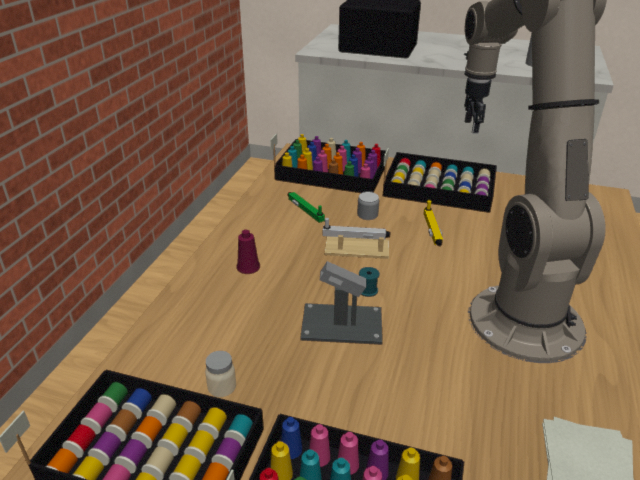

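View pics/top0.png

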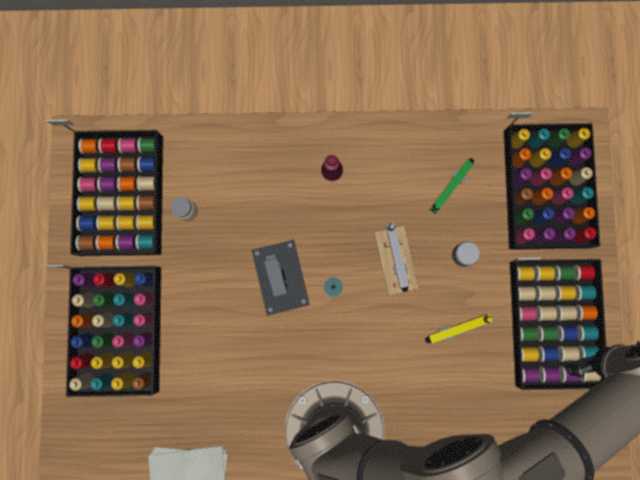

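```bash
python3 - <<'E'
import cv2
a=cv2.imread("pics/top0.png"); 
cv2.imwrite("pics/t_arm.png",cv2.resize(a[210:310,365:485],None,fx=6,fy=6,interpolation=cv2.INTER_CUBIC))
cv2.imwrite("pics/t_st.png",cv2.resize(a[225:325,235:355],None,fx=6,fy=6,interpolation=cv2.INTER_CUBIC))
a=cv2.imread("pics/side0.png"); 
cv2.imwrite("pics/s_arm.png",cv2.resize(a[185:275,300:420],None,fx=6,fy=6,interpolation=cv2.INTER_CUBIC))
cv2.imwrite("pics/s_st.png",cv2.resize(a[255:350,290:400],None,fx=6,fy=6,interpolation=cv2.INTER_CUBIC))
E
```

```text
(no output)
```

View pics/t_arm.png

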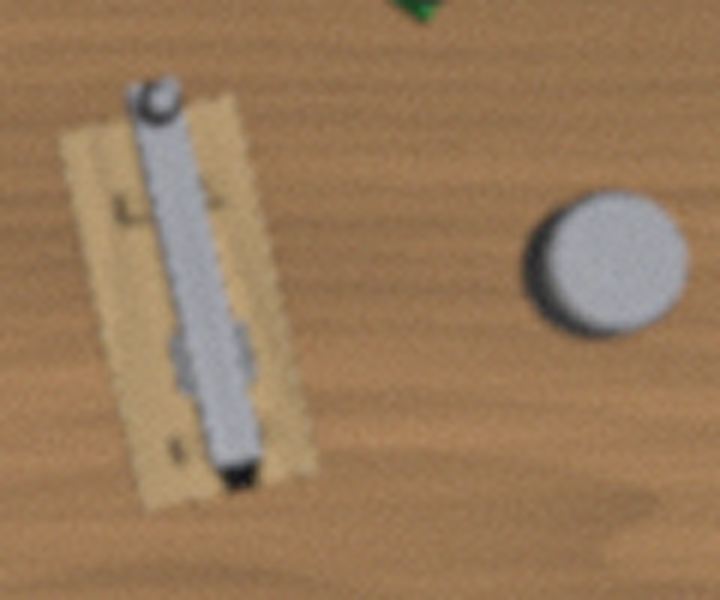

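View pics/t_st.png

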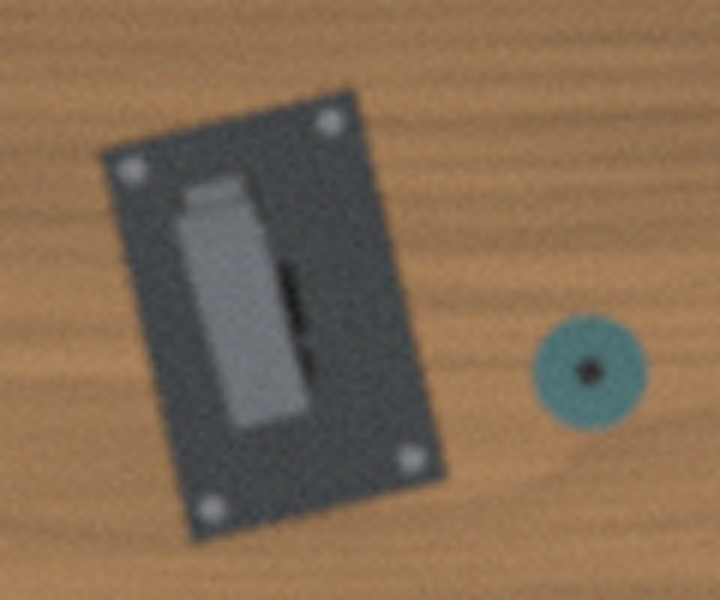

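View pics/s_arm.png

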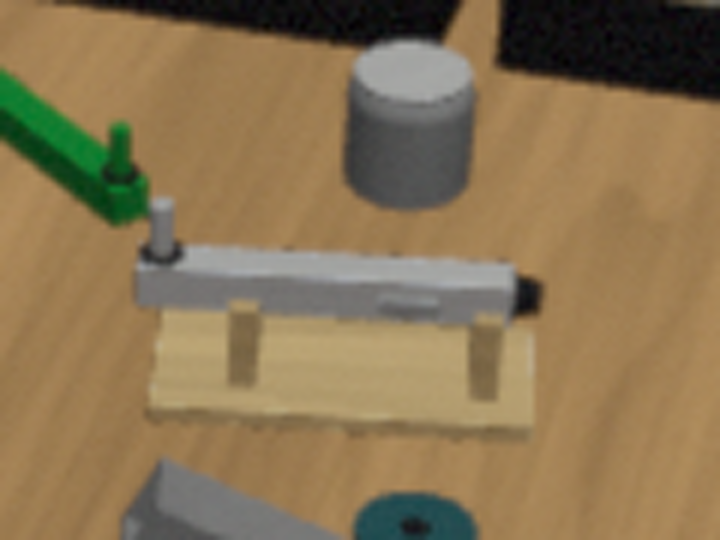

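View pics/s_st.png

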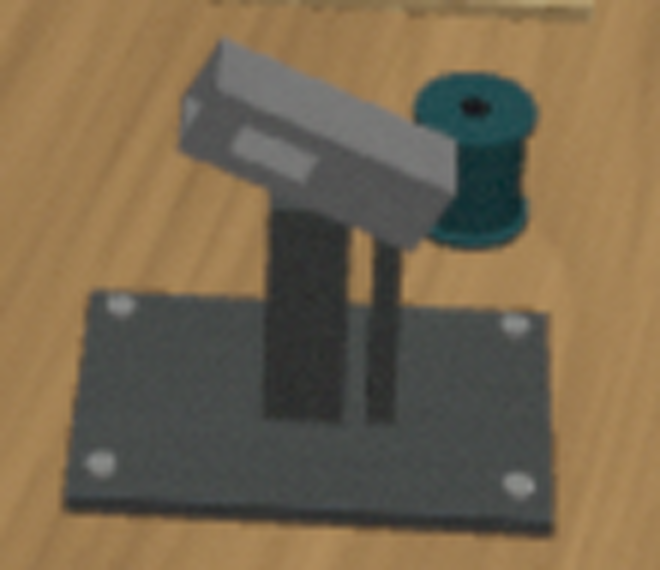

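```bash
cat > h.py <<'E'
import numpy as np, cv2
from scipy.optimize import least_squares
from plant import arm, eyes
C={n:eyes.camera_info(n) for n in("side","top")}
def proj(n,P):
    c=C[n];P=np.atleast_2d(P).astype(float);q=P@c["world_to_cam"][:3,:3].T+c["world_to_cam"][:3,3]
    return np.c_[c["fx"]*q[:,0]/q[:,2]+c["cx"],c["fy"]*q[:,1]/q[:,2]+c["cy"]]
def crop(uv,ox,oy,k=6): 
    uv=np.array(uv,float);return (uv+.5)/k-.5+[ox,oy]
def place(P,x,y,th): 
    c,s=np.cos(th),np.sin(th);P=np.array(P,float);return np.c_[x+c*P[:,0]-s*P[:,1],y+s*P[:,0]+c*P[:,1],P[:,2]]
def fit(obs,x0):
    # obs: list (cam, localpts, pix)
    f=lambda p:np.concatenate([(proj(n,place(P,*p))-q).ravel() for n,P,q in obs])
    r=least_squares(f,x0);return r.x,r.fun.reshape(-1,2)
E
python3 - <<'E'
from h import *
np.set_printoptions(precision=2,suppress=True)
def cr(l,w,z): return [[l,w,z],[l,-w,z],[-l,-w,z],[-l,w,z]]
T=lambda u:crop(u,365,210); TS=lambda u:crop(u,235,225); S=lambda u:crop(u,300,185); SS=lambda u:crop(u,290,255)
rt=("top",cr(95,45,10),T([(61,133),(233,97),(317,470),(148,509)]))
rs=("side",[[95,45,10],[-95,45,10]],S([(150,408),(533,427)]))
x0=(500,-100,.2)
for o in([rt],[rt,rs],[rs]):
    print("rest",*fit(o,x0)[:1],fit(o,x0)[1].ravel())
st=("top",cr(100,65,12),TS([(102,152),(353,90),(445,478),(194,543)]))
# side: left = far x(+)
ss=("side",cr(100,65,12),SS([(68,500),(92,292),(548,314),(552,522)]))
for o in([st],[ss],[st,ss]):
    print("stand",fit(o,(450,100,.2))[0],fit(o,(450,100,.2))[1].ravel())
# socket mouth outer corners
a=np.radians(26);
R=np.array([[np.cos(a),0,-np.sin(a)],[0,1,0],[np.sin(a),0,np.cos(a)]])
def sk(P): return np.array(P,float)@R.T+[50,0,169]
h=17.5
L=[[0,h,h],[0,-h,h],[-104,h,h],[-104,-h,h]]
o1=("top",sk(L),TS([(178,217),(262,200 if 0 else 222),(236,428),(310,408)]))
print("socket pred top crop",((proj("top",place(sk([[0,h,h],[0,-h,h],[-104,h,h],[-104,-h,h],[0,h,-h],[0,-h,-h]]),*fit([st,ss],(450,100,.2))[0]))-[235,225]+.5)*6-.5))
print("socket pred side crop",((proj("side",place(sk([[0,h,h],[0,-h,h],[-104,h,h],[-104,-h,h],[0,h,-h],[-104,h,-h]]),*fit([st,ss],(450,100,.2))[0]))-[290,255]+.5)*6-.5))
# arm
at=("top",[[105,12,69],[105,-12,69],[-81,12,69],[-81,-12,69]],T([(128,88),(178,80),(212,468),(260,458)]))
asd=("side",[[105,12,69],[-81,12,69],[-81,12,45],[105,12,45],[-81,-12,69]],S([(137,264),(513,283),(513,325),(137,302),(513,263)]))
for o in([at],[asd],[at,asd]):
    print("arm",fit(o,x0)[0],fit(o,x0)[1].ravel())
E
```

```text
rest [ 490.62 -189.55    0.2 ] [-0.48  0.05  0.38 -0.36  0.88  0.13 -0.79  0.17]
rest [ 490.59 -189.96    0.2 ] [-0.42  0.12  0.42 -0.37  1.1   0.07 -0.55  0.2  -0.45  0.09  0.24  0.77]
rest [ 491.56 -192.19    0.22] [-0.33 -0.04  0.33 -0.01]
stand [444.71 153.65   0.23] [-0.63 -0.46  0.23 -0.66  0.86  0.57 -0.46  0.51]
stand [444.99 152.88   0.23] [-0.82 -0.26 -0.36 -0.03  0.21 -0.11  0.95  0.18]
stand [444.84 153.36   0.23] [-0.57 -0.45  0.27 -0.72  1.    0.48 -0.3   0.49 -0.86 -0.17 -0.31  0.05
  0.28  0.07  0.92  0.38]
socket pred top crop [[175.45 218.52]
 [252.41 199.35]
 [235.61 424.59]
 [310.75 405.76]
 [176.32 189.72]
 [251.66 170.97]]
socket pred side crop [[217.37  93.96]
 [222.22  41.21]
 [452.46 197.38]
 [452.36 143.28]
 [177.28 156.31]
 [409.85 257.42]]
arm [ 488.98 -188.16    0.19] [ 0.05 -0.06 -0.12 -0.41 -0.09  0.26  0.16  0.21]
arm [ 491.59 -196.66    0.2 ] [-0.14 -0.22  0.31  0.38 -0.28  0.19 -0.23  0.23  0.33 -0.66]
arm [ 489.9  -190.36    0.19] [ 0.63 -0.33  0.45 -0.73  0.82 -0.09  1.07 -0.18 -0.2   0.93  0.44  1.63
 -0.15  1.44 -0.29  1.39  0.48  0.55]
```

```bash
cat > edge.py <<'E'
from h import *
def box(x0,x1,y0,y1,z0,z1): return np.array([[x,y,z] for x in(x0,x1) for y in(y0,y1) for z in(z0,z1)],float)
def refine(imgs,items,p0,W=4.0,iters=8,drop=()):
    """items: (cam, fn(p)->Nx3 world pts of convex body) ; silhouettes matched to max gradient along normals"""
    p=np.array(p0,float)
    G={n:cv2.GaussianBlur(i.astype(np.float32),(0,0),0.8) for n,i in imgs.items()}
    for it in range(iters):
        w=W if it<3 else 2.0
        meas=[]
        for k,(n,fn) in enumerate(items):
            q=proj(n,fn(p));h=cv2.convexHull(q.astype(np.float32),returnPoints=False).ravel()
            for a,b in zip(h,np.roll(h,-1)):
                A,B=q[a],q[b];L=np.linalg.norm(B-A)
                if L<6 or (k,min(a,b),max(a,b)) in drop: continue
                t=(B-A)/L;nn=np.array([-t[1],t[0]])
                for s in np.linspace(.12,.88,max(5,int(L/1.5))):
                    o=np.arange(-w-1,w+1.01,.25);pt=A+s*(B-A)+o[:,None]*nn
                    v=cv2.remap(G[n],pt[:,0].astype(np.float32),pt[:,1].astype(np.float32),cv2.INTER_LINEAR).reshape(-1,3)
                    g=np.abs(v[4:]-v[:-4]).sum(1);oo=o[2:-2];i=g.argmax()
                    if g[i]<25: continue
                    sel=np.abs(oo-oo[i])<=1;d=(g[sel]*oo[sel]).sum()/g[sel].sum()
                    meas.append((k,a,b,s,nn,A+s*(B-A)+d*nn))
        def f(p):
            Q=[proj(n,fn(p)) for n,fn in items]
            return np.array([nn@(Q[k][a]+s*(Q[k][b]-Q[k][a])-m) for k,a,b,s,nn,m in meas])
        r=least_squares(f,p,loss="soft_l1",f_scale=.4);p=r.x
    res=f(p);st={}
    for m,e in zip(meas,res): st.setdefault((items[m[0]][0],m[0],m[1],m[2]),[]).append(e)
    return p,{k:(len(v),round(float(np.mean(v)),2),round(float(np.std(v)),2)) for k,v in st.items()}
a=np.radians(26)
RS=np.array([[np.cos(a),0,-np.sin(a)],[0,1,0],[np.sin(a),0,np.cos(a)]])
def sk(P): return np.array(P,float)@RS.T+[50,0,169]
plate=box(-100,100,-65,65,0,12); tube=sk(box(-104,0,-17.5,17.5,-17.5,17.5))
board=box(-95,95,-45,45,0,10); bar=box(-81,105,-12,12,45,69)
E
python3 - <<'E'
from edge import *
np.set_printoptions(precision=2,suppress=True)
im={n:np.mean([cv2.imread(f"pics/{n}0.png")]+[eyes.snapshot(n) for _ in range(3)],0) for n in C}
np.savez("im0.npz",**im)
for nm,b,p0 in(("plate",plate,(444.8,153.4,.23)),("tube",tube,(444.8,153.4,.23)),("board",board,(490.6,-190,.2)),("bar",bar,(489.5,-189.5,.2))):
  for cs in(("top",),("side",),("top","side")):
    p,s=refine(im,[(c,lambda p,b=b:place(b,*p)) for c in cs],p0); print(nm,cs,p); 
  print(s)
E
```

```text
plate ('top',) [445.1  154.02   0.23]
plate ('side',) [446.47 149.71   0.23]
plate ('top', 'side') [445.58 152.8    0.23]
{('top', 0, np.int32(1), np.int32(3)): (29, -0.08, 0.21), ('top', 0, np.int32(3), np.int32(7)): (45, 0.34, 0.18), ('top', 0, np.int32(7), np.int32(5)): (29, -0.24, 0.41), ('top', 0, np.int32(4), np.int32(0)): (44, -0.52, 0.17), ('side', 1, np.int32(2), np.int32(6)): (54, -1.11, 0.17), ('side', 1, np.int32(7), np.int32(5)): (23, 0.12, 0.19), ('side', 1, np.int32(5), np.int32(1)): (36, 0.38, 0.19), ('side', 1, np.int32(1), np.int32(3)): (23, 0.04, 0.24)}
tube ('top',) [443.18 155.01   0.25]
tube ('side',) [445.26 150.57   0.23]
tube ('top', 'side') [443.57 153.8    0.23]
{('top', 0, np.int32(1), np.int32(3)): (8, 0.28, 0.15), ('top', 0, np.int32(3), np.int32(7)): (23, 0.14, 0.18), ('top', 0, np.int32(6), np.int32(4)): (6, 0.42, 0.12), ('top', 0, np.int32(4), np.int32(0)): (23, -0.89, 0.27), ('side', 1, np.int32(3), np.int32(2)): (6, -0.55, 0.2), ('side', 1, np.int32(2), np.int32(6)): (26, -0.39, 0.83), ('side', 1, np.int32(6), np.int32(4)): (5, 0.61, 0.25), ('side',
[... 625 characters left out ...]
, 0.26), ('side', 1, np.int32(5), np.int32(1)): (37, -0.1, 0.32), ('side', 1, np.int32(1), np.int32(3)): (11, -0.03, 0.14)}
bar ('top',) [ 489.51 -190.86    0.21]
bar ('side',) [ 491.84 -193.21    0.2 ]
bar ('top', 'side') [ 490.63 -191.68    0.2 ]
{('top', 0, np.int32(1), np.int32(3)): (4, 0.11, 0.28), ('top', 0, np.int32(2), np.int32(6)): (42, -0.27, 0.2), ('top', 0, np.int32(7), np.int32(5)): (4, -0.49, 0.7), ('top', 0, np.int32(5), np.int32(1)): (41, -1.21, 0.21), ('side', 1, np.int32(3), np.int32(2)): (4, -0.16, 0.36), ('side', 1, np.int32(2), np.int32(6)): (38, -0.39, 0.26), ('side', 1, np.int32(6), np.int32(7)): (4, 0.27, 0.25), ('side', 1, np.int32(5), np.int32(1)): (41, 0.15, 0.39)}
```

```bash
cat > nav.py <<'E'
from h import *
from scipy.spatial.transform import Rotation as Ro
np.set_printoptions(precision=3,suppress=True)
def down(yaw): # tool x=arm x, z down
    c,s=np.cos(yaw),np.sin(yaw);return np.array([[c,s,0],[s,-c,0],[0,0,-1.]])
def tilt(yaw,a): # arm frame yawed, head pitched up by a ; tool x=arm x,y=-arm y,z=-arm z
    c,s=np.cos(yaw),np.sin(yaw);X=np.array([c*np.cos(a),s*np.cos(a),np.sin(a)]);Y=np.array([-s,c,0]);return np.c_[X,-Y,-np.cross(X,Y)]
def delta(P,R):
    s=arm.read_state();R0=s["eef_rot"];d=R0.T@(np.array(P)-s["tcp_pos"])/10
    rv=Ro.from_matrix(R0.T@R).as_rotvec()
    n=max(np.linalg.norm(d)*10/41.7,np.degrees(np.linalg.norm(rv))/7.16)
    print("t",s["time"],"shift cm",d,"rot",rv,"rows>=",n,"F",s["force"],"w",s["gripper_width"]);return d,rv
ARM=np.array([490,-190.3,57]);YA=.205
ST=np.array([444.9,153.3,0]);YS=.23
E
python3 - <<'E'
from nav import *
g=ARM+np.array([np.cos(YA),np.sin(YA),0])*-18
delta(g+[0,0,-19+90],down(YA))
E
```

```text
t 0.4 shift cm [ 38.073 -33.461   8.278] rot [-0.     0.     0.135] rows>= 12.316080386991063 F [-0.576  0.383  0.385] w 85.3462884232093
```

Call:
step_arm:
  series:
    - [3,-2.6,0.1,0,0,0.01]
    - [6.5,-5.5,0.5,0,0,0.03]
    - [9.5,-8.5,1.3,0,0,0.04]
    - [13,-11.5,2,0,0,0.06]
    - [16.5,-14.5,3,0,0,0.07]
    - [20,-17.5,3.5,0,0,0.08]
    - [23,-20.5,4.5,0,0,0.09]
    - [26.5,-23.5,5.5,0,0,0.1]
    - [30,-26.5,6.5,0,0,0.11]
    - [33,-29,7.2,0,0,0.12]
    - [36,-31.5,7.8,0,0,0.13]
    - [38.1,-33.5,8.3,0,0,0.135]
  hand: 1

```text
time: 1.4
tcp_pos: [465.3, -206.4, 130.6]
eef_rot: [[0.979, 0.202, 0.001], [0.202, -0.979, -0.0], [0.001, 0.0, -1.0]]
force: [1.2, -1.0, -0.2]
gripper_width: 85.6
```

Call:
step_arm:
  series:
    - [0,0,0,0,0,0]
    - [0,0,0,0,0,0]

```text
time: 1.57
tcp_pos: [466.4, -203.7, 130.4]
eef_rot: [[0.978, 0.207, 0.0], [0.207, -0.978, 0.001], [0.001, -0.001, -1.0]]
force: [-0.2, -0.8, -0.2]
gripper_width: 85.5
```

```bash
python3 - <<'E'
from nav import *
g=ARM+np.array([np.cos(YA),np.sin(YA),0])*-18
delta(g+[0,0,-19],down(YA))
print(arm.read_state()["qpos"])
for n,(x,y,w,h) in dict(top=(350,180,160,120),side=(290,130,160,120)).items():
    a=eyes.snapshot(n);cv2.imwrite(f"pics/{n}1.png",cv2.resize(a[y:y+h,x:x+w],None,fx=5,fy=5,interpolation=cv2.INTER_CUBIC))
E
```

```text
t 1.5667 shift cm [ 0.782 -0.828  9.237] rot [-0.001 -0.001  0.004] rows>= 2.2318106073461697 F [-0.176 -0.842 -0.223] w 85.50301658087358
[ 23.867  14.753  -8.638 117.161   2.88   48.264 -64.46 ]
```

View pics/top1.png

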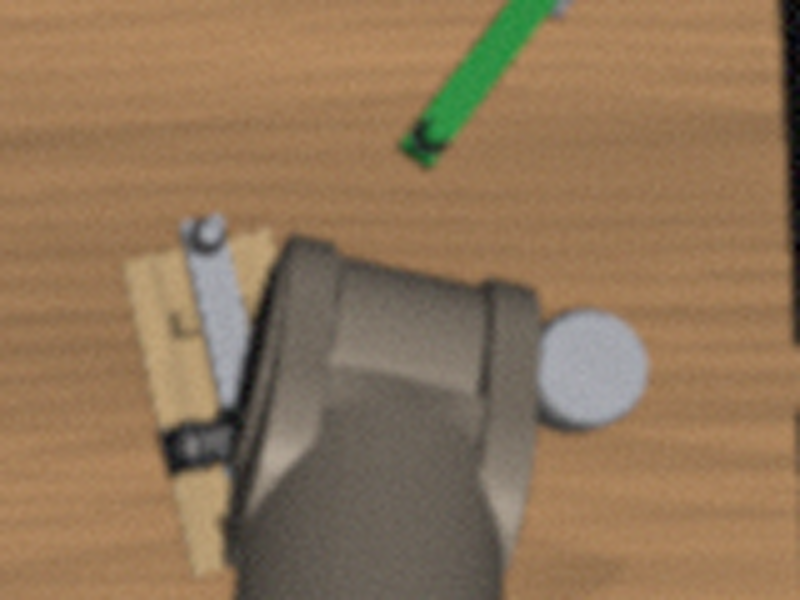

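View pics/side1.png

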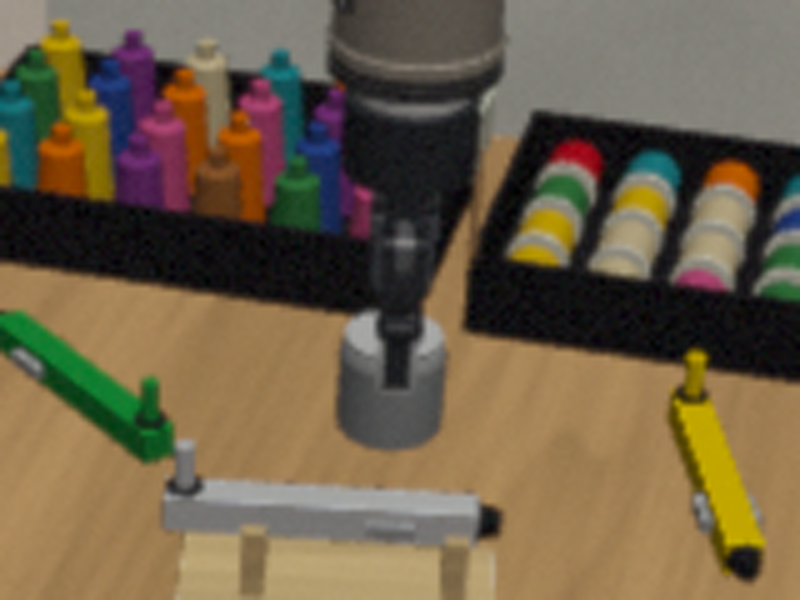

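Call:
step_arm:
  series:
    - [0.4,-0.4,1.5,0,0,0.004]
    - [0.78,-0.83,3,0,0,0.004]
    - [0.78,-0.83,4.5,0,0,0.004]
    - [0.78,-0.83,4.5,0,0,0.004]
    - [0.78,-0.83,4.5,0,0,0.004]

```text
time: 2.08
tcp_pos: [470.3, -198.2, 85.6]
eef_rot: [[0.98, 0.197, -0.001], [0.197, -0.98, -0.0], [-0.001, 0.0, -1.0]]
force: [0.2, 0.2, 1.1]
gripper_width: 85.4
```

```bash
python3 - <<'E'
from nav import *
g=ARM+np.array([np.cos(YA),np.sin(YA),0])*-18
delta(g+[0,0,-19],down(YA))
for n,(x,y,w,h) in dict(top=(350,200,120,90),side=(290,160,120,90)).items():
    a=eyes.snapshot(n);cv2.imwrite(f"pics/{n}2.png",cv2.resize(a[y:y+h,x:x+w],None,fx=6,fy=6,interpolation=cv2.INTER_CUBIC))
E
```

```text
t 2.0833 shift cm [ 0.288 -0.373  4.761] rot [ 0.     0.001 -0.007] rows>= 1.1473842190775476 F [0.216 0.227 1.122] w 85.36289539382422
```

View pics/top2.png

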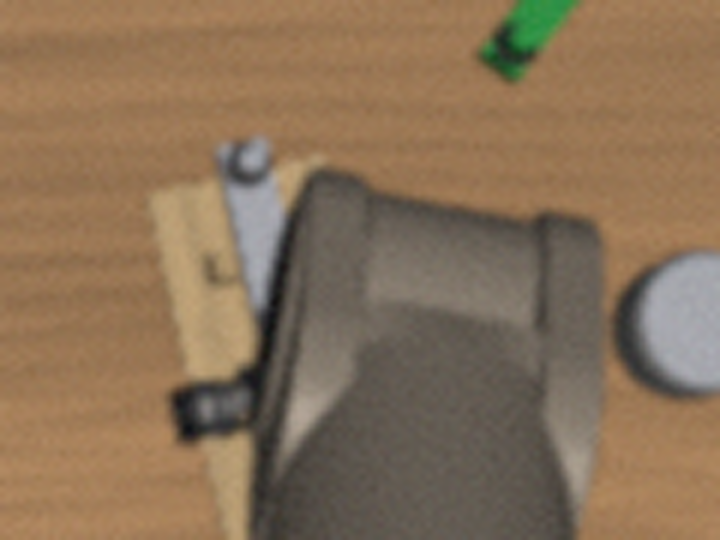

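View pics/side2.png

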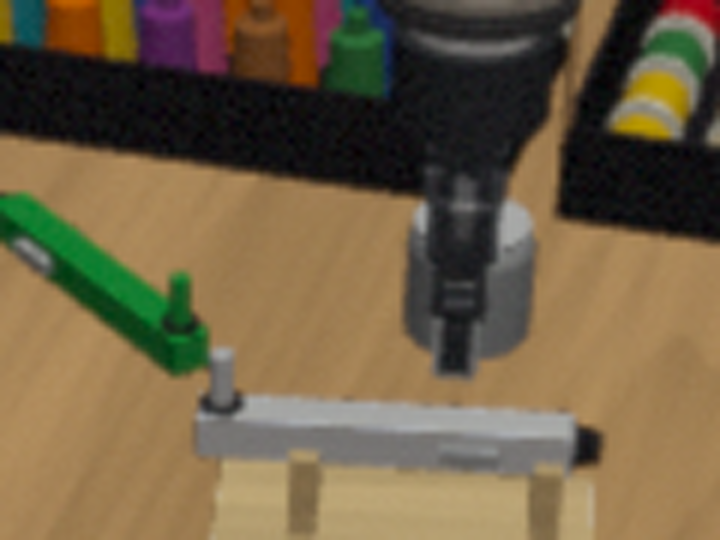

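Call:
step_arm:
  series:
    - [0.29,-0.37,1.5,0,0,-0.007]
    - [0.29,-0.37,3,0,0,-0.007]
    - [0.29,-0.37,4.7,0,0,-0.007]
    - [0.29,-0.37,4.7,0,0,-0.007]
    - [0.29,-0.37,4.7,0,0,-0.007]
    - [0.29,-0.37,4.7,0,0,-0.007]

```text
time: 2.68
tcp_pos: [473.9, -194.4, 40.7]
eef_rot: [[0.979, 0.204, 0.002], [0.204, -0.979, -0.001], [0.002, 0.002, -1.0]]
force: [-0.3, 0.7, -0.2]
gripper_width: 85.7
```

```bash
python3 - <<'E'
from nav import *
g=ARM+np.array([np.cos(YA),np.sin(YA),0])*-18
delta(g+[0,0,-19],down(YA))
for n,(x,y,w,h) in dict(side=(290,160,120,90)).items():
    a=eyes.snapshot(n);cv2.imwrite(f"pics/{n}3.png",cv2.resize(a[y:y+h,x:x+w],None,fx=6,fy=6,interpolation=cv2.INTER_CUBIC))
R=arm.read_state();P=R["tcp_pos"];E=R["eef_rot"]
print((proj("side",[P+E@[s,-45,-13] for s in(-11,0,11)])-[290,160]+.5)*6)
E
```

```text
t 2.6833 shift cm [-0.146 -0.074  0.274] rot [ 0.002 -0.002  0.   ] rows>= 0.07661990180971656 F [-0.268  0.71  -0.163] w 85.67763567018226
[[463.006 498.893]
 [440.23  497.554]
 [417.474 496.217]]
```

View pics/side3.png

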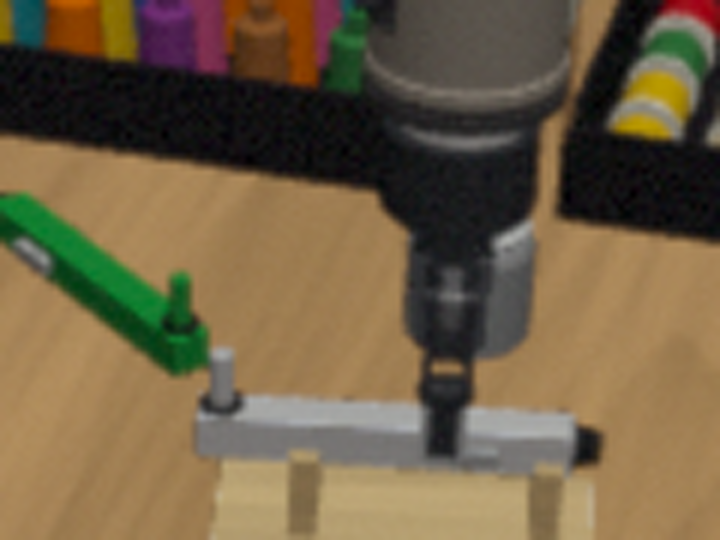

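```bash
python3 - <<'E'
from nav import *
def pr(P,yaw,n,o):
    E=down(yaw);print(n,[ (k,((proj(n,[np.array(P)+E@k])-o+.5)*6)[0].round()) for k in ([0,-42.5,-13],[0,-57,-13],[0,-42.5,-35],[0,-50,-35],[0,-57,-55])])
pr([470.3,-198.2,85.6],.199,"top",[350,200])
pr([470.3,-198.2,85.6],.199,"side",[290,160])
pr([473.9,-194.4,40.7],.205,"side",[290,160])
E
```

```text
top [([0, -42.5, -13], array([231., 413.])), ([0, -57, -13], array([200., 419.])), ([0, -42.5, -35], array([235., 410.])), ([0, -50, -35], array([219., 414.])), ([0, -57, -55], array([208., 415.]))]
side [([0, -42.5, -13], array([454., 414.])), ([0, -57, -13], array([453., 430.])), ([0, -42.5, -35], array([456., 375.])), ([0, -50, -35], array([456., 383.])), ([0, -57, -55], array([458., 355.]))]
side [([0, -42.5, -13], array([441., 495.])), ([0, -57, -13], array([440., 512.])), ([0, -42.5, -35], array([443., 457.])), ([0, -50, -35], array([443., 465.])), ([0, -57, -55], array([444., 438.]))]
```

Call:
step_arm:
  series:
    - [-0.15,-0.07,0.2,0,0,0]
    - [-0.15,-0.07,0.2,0,0,0]
    - [-0.15,-0.07,0.2,0,0,0]
    - [-0.15,-0.07,0.2,0,0,0]
    - [-0.15,-0.07,0.2,0,0,0]
  hand: 0.22
  newtons: 50

```text
time: 3.15
tcp_pos: [472.6, -194.0, 39.0]
eef_rot: [[0.979, 0.204, 0.003], [0.204, -0.979, -0.002], [0.003, 0.002, -1.0]]
force: [-0.5, -0.4, 0.0]
gripper_width: 52.0
```

```bash
python3 - <<'E'
from nav import *
s=arm.read_state();print(s["tcp_pos"],s["gripper_width"])
for n,(x,y,w,h) in dict(side=(320,180,80,60),top=(350,220,80,60)).items():
    a=eyes.snapshot(n);cv2.imwrite(f"pics/{n}4.png",cv2.resize(a[y:y+h,x:x+w],None,fx=10,fy=10,interpolation=cv2.INTER_CUBIC))
P=s["tcp_pos"];E=s["eef_rot"];w=s["gripper_width"]/2
print([(k,((proj("side",P+E@[0,-w-5,k])-[320,180]+.5)*10).round()) for k in(0,-10,-20,-30)])
E
```

```text
[ 472.59  -194.042   39.035] 51.97577686575976
[(0, array([[437., 646.]])), (-10, array([[439., 618.]])), (-20, array([[441., 589.]])), (-30, array([[443., 561.]]))]
```

View pics/side4.png

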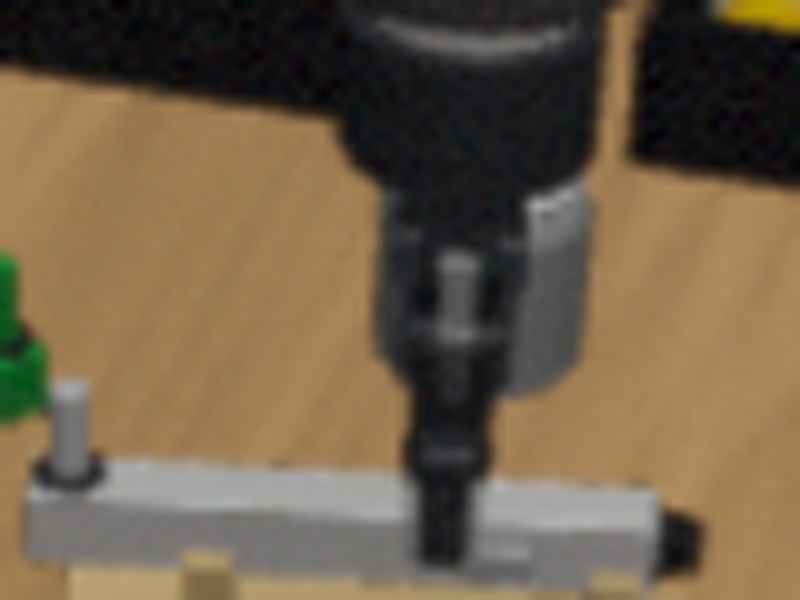

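View pics/top4.png

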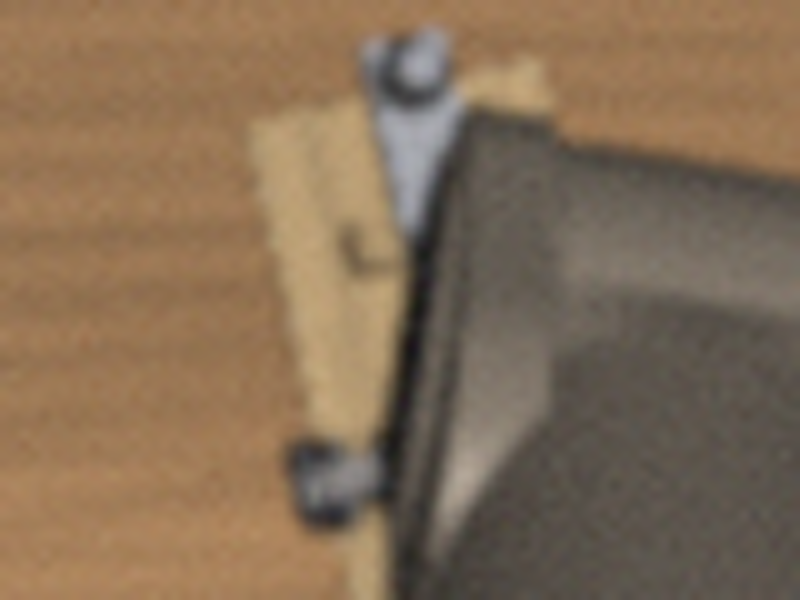

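Call:
step_arm:
  series:
    - [0,0,-3,0,0,0]
    - [0,0,-6,0,0,0]
    - [0,0,-8,0,0,0]
    - [0,0,-8,0,0,0]
    - [0,0,-8,0,0,0]

```text
time: 3.67
tcp_pos: [472.9, -194.1, 119.8]
eef_rot: [[0.979, 0.204, 0.005], [0.204, -0.979, -0.002], [0.004, 0.003, -1.0]]
force: [0.2, -1.0, -0.5]
gripper_width: 52.2
```

Call:
step_arm:
  series:
    - [0,0,0,0,0,0]
    - [0,0,0,0,0,0]
    - [0,0,0,0,0,0]
    - [0,0,0,0,0,0]
    - [0,0,0,0,0,0]
    - [0,0,0,0,0,0]
    - [0,0,0,0,0,0]
  hand: -1

```text
time: 4.25
tcp_pos: [472.8, -194.1, 119.6]
eef_rot: [[0.979, 0.204, 0.005], [0.204, -0.979, -0.002], [0.004, 0.003, -1.0]]
force: [0.3, 0.7, -0.4]
gripper_width: -0.3
```

```bash
python3 - <<'E'
from nav import *
s=arm.read_state();print(s["tcp_pos"],s["gripper_width"])
for n,(x,y,w,h) in dict(side=(320,150,80,60),top=(350,220,80,60)).items():
    a=eyes.snapshot(n);cv2.imwrite(f"pics/{n}5.png",cv2.resize(a[y:y+h,x:x+w],None,fx=10,fy=10,interpolation=cv2.INTER_CUBIC))
P=s["tcp_pos"];E=s["eef_rot"];w=s["gripper_width"]/2
print([(k,((proj("side",P+E@[0,-w-5,k])-[320,150]+.5)*10).round()) for k in(0,-10,-20,-30)])
E
```

```text
[ 472.839 -194.084  119.635] -0.26570937440828024
[(0, array([[453., 665.]])), (-10, array([[455., 635.]])), (-20, array([[457., 606.]])), (-30, array([[459., 576.]]))]
```

View pics/side5.png

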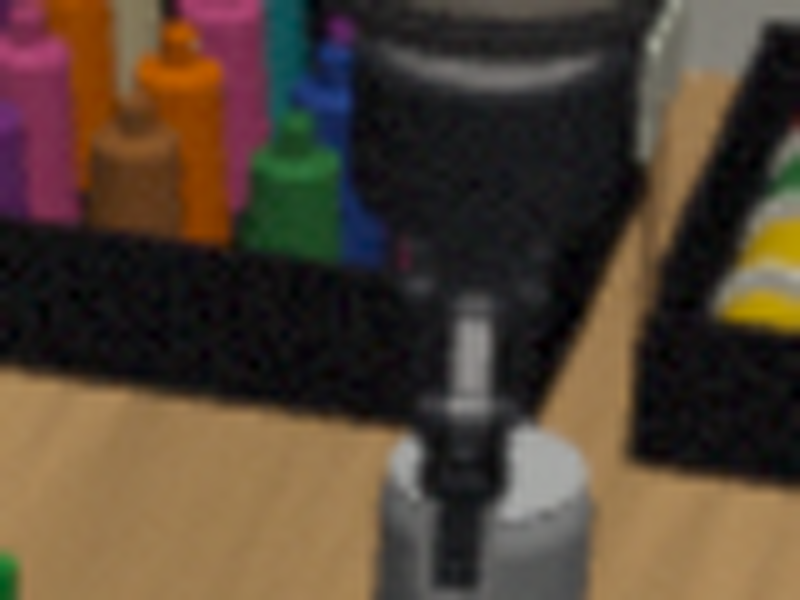

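```bash
python3 - <<'E'
from nav import *
a=eyes.snapshot("side");cv2.imwrite("pics/side6.png",cv2.resize(a[165:245,330:400],None,fx=7,fy=7,interpolation=cv2.INTER_NEAREST))
E
```

```text
(no output)
```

View pics/side6.png

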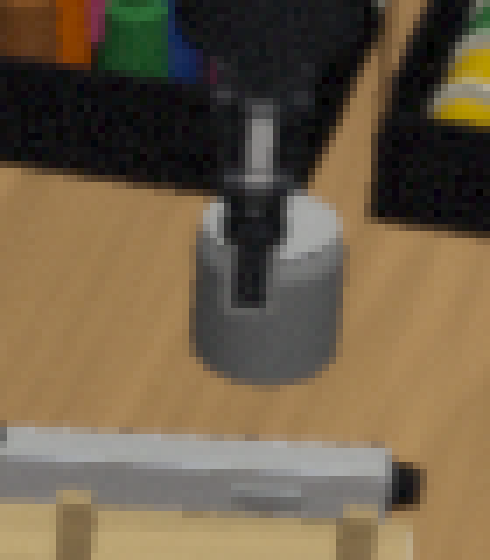

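View pics/top5.png

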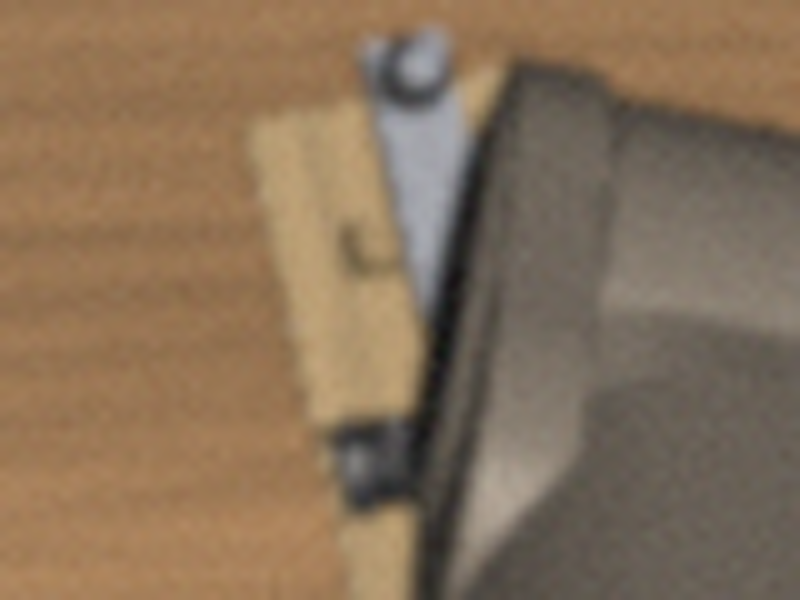

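```bash
python3 - <<'E'
from nav import *
s=arm.read_state();P=s["tcp_pos"];E=s["eef_rot"]
for k in([0,0,0],[0,-5,-60],[0,-42,-73],[-38,-42,-73],[38,-42,-73],[-38,-42,-120],[38,-42,-120],[0,-40,-100]):
    print(k,((proj("top",P+E@k)-[350,220]+.5)*10).round(),((proj("side",P+E@k)-[330,165]+.5)*7).round())
E
```

```text
[0, 0, 0] [[526. 442.]] [[247. 354.]]
[0, -5, -60] [[533. 435.]] [[255. 234.]]
[0, -42, -73] [[402. 463.]] [[255. 252.]]
[-38, -42, -73] [[435. 604.]] [[351. 257.]]
[38, -42, -73] [[370. 323.]] [[159. 246.]]
[-38, -42, -120] [[453. 600.]] [[360. 152.]]
[38, -42, -120] [[385. 310.]] [[164. 142.]]
[0, -40, -100] [[419. 457.]] [[259. 189.]]
```

Call:
step_arm:
  series:
    - [0,0,2,0,0,0]
    - [0,0,4,0,0,0]
    - [0,0,4.3,0,0,0]
    - [0,0,4.5,0,0,0]
    - [0,0,4.7,0,0,0]
    - [0,0,4.8,0,0,0]

```text
time: 4.9
tcp_pos: [473.6, -194.4, 72.4]
eef_rot: [[0.979, 0.204, 0.006], [0.204, -0.979, -0.002], [0.005, 0.004, -1.0]]
force: [0.5, 0.4, 0.5]
gripper_width: 0.1
```

Call:
step_arm:
  series:
    - [0,0,0.2,0,0,0]
    - [0,0,0.35,0,0,0]
    - [0,0,0.5,0,0,0]
    - [0,0,0.5,0,0,0]

```text
time: 5.23
tcp_pos: [473.6, -194.4, 67.4]
eef_rot: [[0.979, 0.204, 0.006], [0.204, -0.979, -0.003], [0.005, 0.004, -1.0]]
force: [-0.8, 0.4, 0.0]
gripper_width: 0.2
```

Call:
step_arm:
  series:
    - [0,0,0.2,0,0,0]
    - [0,0,0.4,0,0,0]
    - [0,0,0.5,0,0,0]
    - [0,0,0.5,0,0,0]

```text
time: 5.57
tcp_pos: [473.5, -194.4, 62.1]
eef_rot: [[0.979, 0.204, 0.005], [0.204, -0.979, -0.002], [0.005, 0.003, -1.0]]
force: [-0.3, 0.8, -0.2]
gripper_width: 0.2
```

```bash
python3 - <<'E'
from nav import *
s=arm.read_state();print(s["tcp_pos"],s["force"])
a=eyes.snapshot("side");cv2.imwrite("pics/side7.png",cv2.resize(a[165:245,330:400],None,fx=7,fy=7,interpolation=cv2.INTER_NEAREST))
E
```

```text
[ 473.486 -194.381   62.12 ] [-0.252  0.809 -0.228]
```

View pics/side7.png

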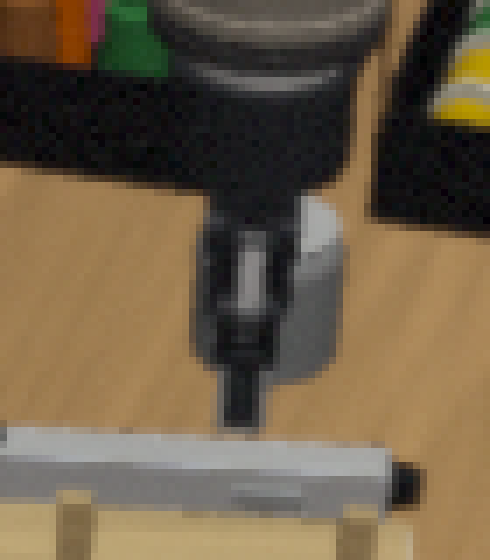

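Call:
step_arm:
  series:
    - [0,0,0.2,0,0,0]
    - [0,0,0.4,0,0,0]
    - [0,0,0.5,0,0,0]
    - [0,0,0.5,0,0,0]

```text
time: 5.95
tcp_pos: [473.4, -194.3, 56.9]
eef_rot: [[0.979, 0.204, 0.005], [0.204, -0.979, -0.002], [0.005, 0.003, -1.0]]
force: [-0.2, 0.2, 0.6]
gripper_width: -0.3
```

Call:
step_arm:
  series:
    - [0,0,0.15,0,0,0]
    - [0,0,0.3,0,0,0]
    - [0,0,0.3,0,0,0]
    - [0,0,0.3,0,0,0]

```text
time: 6.28
tcp_pos: [473.4, -194.3, 53.8]
eef_rot: [[0.979, 0.204, 0.005], [0.204, -0.979, -0.002], [0.004, 0.003, -1.0]]
force: [-0.0, 0.2, -0.1]
gripper_width: -0.1
```

Call:
step_arm:
  series:
    - [0,0,0.15,0,0,0]
    - [0,0,0.3,0,0,0]
    - [0,0,0.3,0,0,0]
    - [0,0,0.3,0,0,0]

```text
time: 6.62
tcp_pos: [473.3, -194.3, 50.8]
eef_rot: [[0.979, 0.204, 0.005], [0.204, -0.979, -0.002], [0.004, 0.003, -1.0]]
force: [0.3, -0.3, -0.8]
gripper_width: -0.0
```

Call:
step_arm:
  series:
    - [0,0,0.15,0,0,0]
    - [0,0,0.25,0,0,0]
    - [0,0,0.25,0,0,0]

```text
time: 6.87
tcp_pos: [473.4, -194.3, 48.6]
eef_rot: [[0.979, 0.204, 0.005], [0.204, -0.979, -0.002], [0.004, 0.003, -1.0]]
force: [-2.3, 1.2, 8.7]
gripper_width: -0.3
```

Call:
step_arm:
  series:
    - [0,0,0.15,0,0,0]
    - [0,0,0.25,0,0,0]
    - [0,0,0.25,0,0,0]

```text
time: 7.12
tcp_pos: [473.6, -194.5, 48.3]
eef_rot: [[0.979, 0.203, 0.005], [0.203, -0.979, -0.003], [0.005, 0.004, -1.0]]
force: [-18.9, 6.3, 55.3]
gripper_width: 0.0
```

```bash
python3 - <<'E'
from nav import *
s=arm.read_state();print(s["tcp_pos"],s["force"])
a=eyes.snapshot("side");cv2.imwrite("pics/side8.png",cv2.resize(a[165:245,330:400],None,fx=7,fy=7,interpolation=cv2.INTER_NEAREST))
E
```

```text
[ 473.575 -194.516   48.302] [-18.872   6.289  55.296]
```

View pics/side8.png

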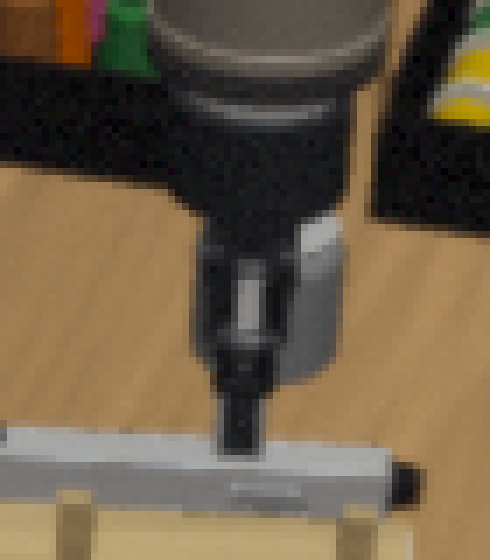

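Call:
step_arm:
  series:
    - [0,0,-0.5,0,0,0]
    - [0,0,-1.2,0,0,0]
    - [0,0,-1.2,0,0,0]

```text
time: 7.42
tcp_pos: [474.1, -194.7, 61.4]
eef_rot: [[0.979, 0.203, 0.007], [0.203, -0.979, -0.003], [0.006, 0.005, -1.0]]
force: [0.9, -0.2, -1.2]
gripper_width: 0.1
```

Call:
step_arm:
  series:
    - [0,0,0,0,0,0]
    - [0,0,0,0,0,0]
    - [0,0,0,0,0,0]
    - [0,0,0,0,0,0]
    - [0,0,0,0,0,0]
    - [0,0,0,0,0,0]
    - [0,0,0,0,0,0]
  hand: 0.5

```text
time: 8.0
tcp_pos: [474.1, -194.7, 61.3]
eef_rot: [[0.979, 0.203, 0.007], [0.203, -0.979, -0.003], [0.006, 0.005, -1.0]]
force: [0.0, -0.9, 0.4]
gripper_width: 63.9
```

```bash
python3 - <<'E'
from nav import *
g=ARM+np.array([np.cos(YA),np.sin(YA),0])*-18
delta(g+[0,0,-39],down(YA))
for n,(x,y,w,h) in dict(side=(320,180,80,60),top=(350,220,80,60)).items():
    a=eyes.snapshot(n);cv2.imwrite(f"pics/{n}9.png",cv2.resize(a[y:y+h,x:x+w],None,fx=10,fy=10,interpolation=cv2.INTER_CUBIC))
E
```

```text
t 8.0 shift cm [-0.182 -0.125  4.326] rot [ 0.005 -0.006 -0.   ] rows>= 1.0386448874552934 F [ 0.011 -0.862  0.371] w 63.92775461730722
```

View pics/side9.png

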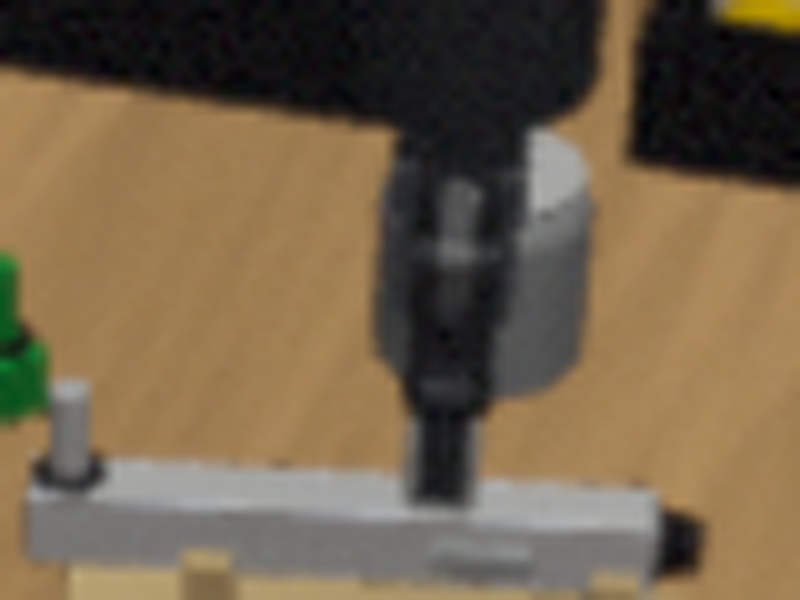

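View pics/top9.png

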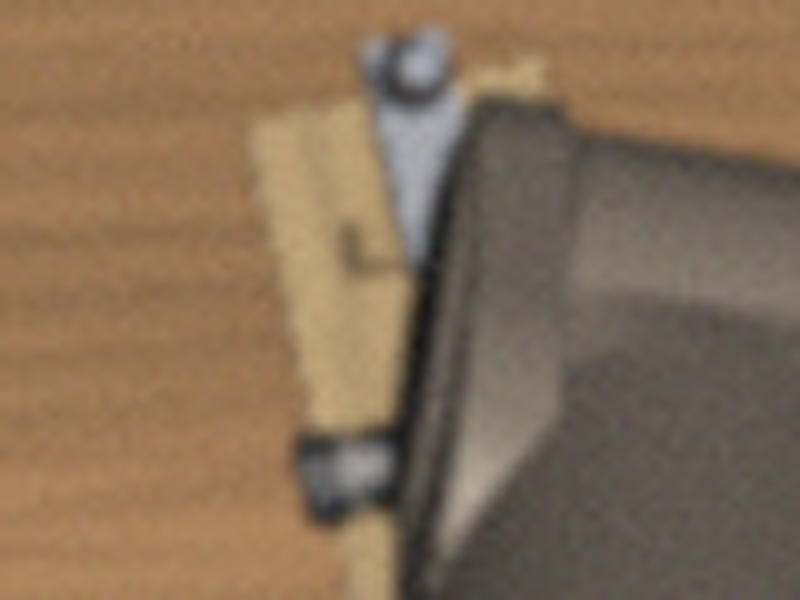

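Call:
step_arm:
  series:
    - [-0.1,-0.1,1.5,0.005,-0.006,0]
    - [-0.18,-0.12,3,0.005,-0.006,0]
    - [-0.18,-0.12,4.2,0.005,-0.006,0]
    - [-0.18,-0.12,4.2,0.005,-0.006,0]
    - [-0.18,-0.12,4.2,0.005,-0.006,0]

```text
time: 8.52
tcp_pos: [472.1, -193.9, 19.1]
eef_rot: [[0.979, 0.203, -0.001], [0.203, -0.979, 0.001], [-0.001, -0.001, -1.0]]
force: [0.4, -0.5, 0.3]
gripper_width: 64.0
```

```bash
python3 - <<'E'
from nav import *
g=ARM+np.array([np.cos(YA),np.sin(YA),0])*-18
delta(g+[0,0,-39],down(YA))
for n,(x,y,w,h) in dict(side=(320,180,80,60)).items():
    a=eyes.snapshot(n);cv2.imwrite(f"pics/{n}10.png",cv2.resize(a[y:y+h,x:x+w],None,fx=10,fy=10,interpolation=cv2.INTER_CUBIC))
E
```

```text
t 8.5167 shift cm [0.027 0.012 0.11 ] rot [-0.001  0.001 -0.   ] rows>= 0.02731594674575863 F [ 0.439 -0.51   0.33 ] w 64.01809803044338
```

View pics/side10.png

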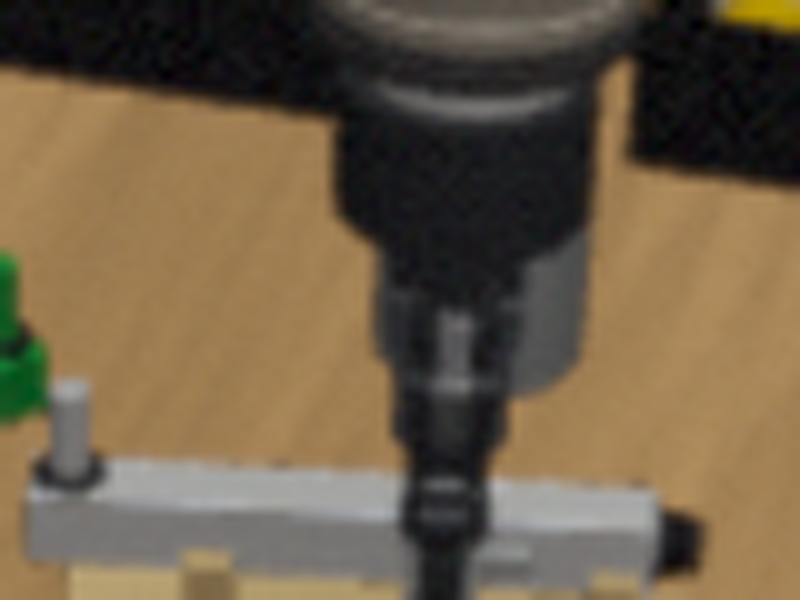

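Call:
step_arm:
  series:
    - [0,0,0,0,0,0]
    - [0,0,0,0,0,0]
    - [0,0,0,0,0,0]
    - [0,0,0,0,0,0]
    - [0,0,0,0,0,0]
    - [0,0,0,0,0,0]
    - [0,0,0,0,0,0]
    - [0,0,0,0,0,0]
  hand: -1
  newtons: 60

```text
time: 9.23
tcp_pos: [473.1, -194.2, 20.5]
eef_rot: [[0.979, 0.203, 0.001], [0.203, -0.979, -0.0], [0.001, 0.0, -1.0]]
force: [-2.5, 1.0, 12.2]
gripper_width: 23.1
```

Call:
step_arm:
  series:
    - [0,0,-1,0,0,0]
    - [0,0,-3,0,0,0]
    - [0,0,-6,0,0,0]
    - [0,0,-9,0,0,0]
    - [0,0,-12,0,0,0]
    - [0,0,-15,0,0,0]
    - [0,0,-18,0,0,0]
    - [0,0,-18.5,0,0,0]
    - [0,0,-18.5,0,0,0]

```text
time: 9.98
tcp_pos: [473.7, -194.5, 208.1]
eef_rot: [[0.979, 0.203, 0.005], [0.203, -0.979, -0.002], [0.005, 0.003, -1.0]]
force: [-0.8, -0.2, -4.2]
gripper_width: 23.0
```

```bash
cat >> nav.py <<'E'
XS=np.array([np.cos(YS)*np.cos(np.radians(26)),np.sin(YS)*np.cos(np.radians(26)),np.sin(np.radians(26))])
RT=tilt(YS,np.radians(26))
MOUTH=ST+[50*np.cos(YS),50*np.sin(YS),169]
def tcp_for(d,gx=-18,off=39): # arm centre at d mm out from mouth along axis, grasp at gx
    return MOUTH+XS*(d+gx)+RT[:,2]*off
E
python3 - <<'E'
from nav import *
print(tcp_for(110),RT); delta(tcp_for(110),RT);delta(tcp_for(110)+[0,0,60],down(YS))
for n,(x,y,w,h) in dict(side=(300,120,120,90),top=(350,200,120,90)).items():
    a=eyes.snapshot(n);cv2.imwrite(f"pics/{n}11.png",cv2.resize(a[y:y+h,x:x+w],None,fx=6,fy=6,interpolation=cv2.INTER_CUBIC))
E
```

```text
[590.741 187.448 174.277] [[ 0.875  0.228  0.427]
 [ 0.205 -0.974  0.1  ]
 [ 0.438 -0.    -0.899]]
t 9.9833 shift cm [ 19.197 -35.029   3.377] rot [ 0.008  0.449 -0.025] rows>= 9.613250187336668 F [-0.769 -0.163 -4.207] w 22.967264861779718
t 9.9833 shift cm [ 19.225 -35.014  -2.623] rot [ 0.003 -0.005 -0.026] rows>= 9.59968709801547 F [-0.769 -0.163 -4.207] w 22.967264861779718
```

View pics/side11.png

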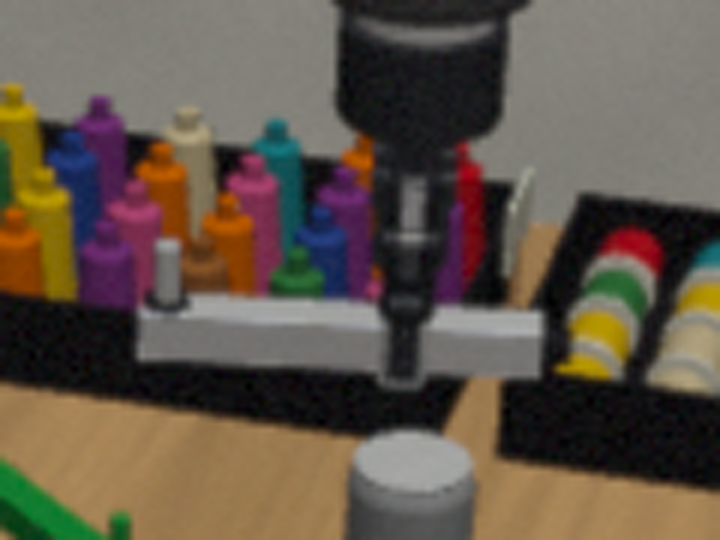

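Call:
step_arm:
  series:
    - [1.5,-3,0,0,0,0]
    - [3.2,-6,0,0,0,0]
    - [5,-9.3,0,0,0.03,0]
    - [7,-12.6,0,0,0.08,0]
    - [9,-15.9,0,0,0.13,0]
    - [10.8,-19.2,0,0,0.18,-0.01]
    - [12.6,-22.5,0,0,0.23,-0.01]
    - [14.4,-25.8,0,0,0.28,-0.01]
    - [16.2,-29,0,0,0.33,-0.02]
    - [18,-32,0,0,0.38,-0.02]
    - [19.8,-34,0.5,0,0.43,-0.02]
    - [21,-35.4,1.5,0.008,0.449,-0.025]

```text
time: 11.08
tcp_pos: [605.0, 198.8, 188.8]
eef_rot: [[0.876, 0.232, 0.423], [0.208, -0.973, 0.104], [0.436, -0.003, -0.9]]
force: [1.3, -0.6, -3.4]
gripper_width: 23.3
```

Call:
step_arm:
  series:
    - [0,0,0,0,0,0]
    - [0,0,0,0,0,0]
    - [0,0,0,0,0,0]

```text
time: 11.33
tcp_pos: [604.1, 197.9, 187.5]
eef_rot: [[0.877, 0.232, 0.421], [0.208, -0.973, 0.103], [0.433, -0.003, -0.901]]
force: [0.7, 0.0, -3.0]
gripper_width: 23.2
```

```bash
python3 - <<'E'
from nav import *
print(arm.read_state()["qpos"],arm.read_state()["tcp_pos"]); delta(tcp_for(120),RT)
for n,(x,y,w,h) in dict(side=(250,160,160,120),top=(220,170,160,120)).items():
    a=eyes.snapshot(n);cv2.imwrite(f"pics/{n}12.png",cv2.resize(a[y:y+h,x:x+w],None,fx=5,fy=5,interpolation=cv2.INTER_CUBIC))
E
```

```text
[  -8.604   11.411  -20.747  118.799   22.694   27.227 -122.843] [604.109 197.94  187.464]
t 11.3333 shift cm [-0.962  0.717  0.512] rot [-0.004  0.006  0.002] rows>= 0.3127574221200758 F [ 0.749  0.049 -3.02 ] w 23.16354228963273
```

View pics/side12.png

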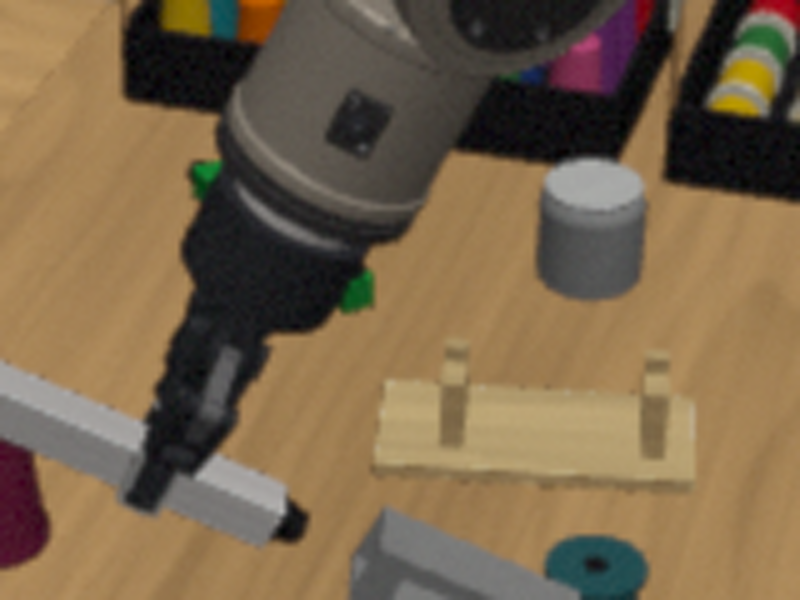

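View pics/top12.png

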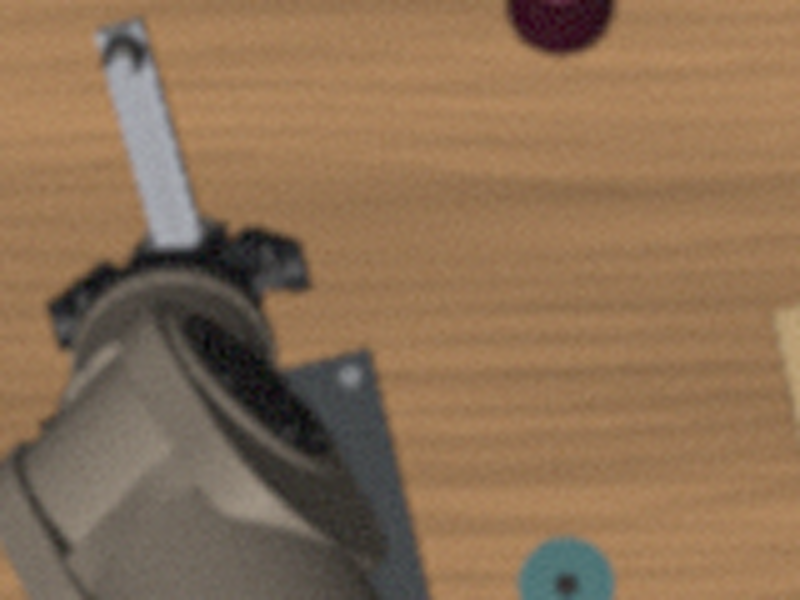

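```bash
cat > bar.py <<'E'
from nav import *
from edge import refine,box
def fitbar(gx=-18,show=None,sidex=(-81,105),topx=(15,105),imgs=None,rot=True):
    s=arm.read_state();P=s["tcp_pos"];E=s["eef_rot"]
    im=imgs or {n:np.mean([eyes.snapshot(n) for _ in range(2)],0) for n in C}
    RA=np.c_[E[:,0],-E[:,1],-E[:,2]]
    c0=P-E[:,2]*39-E[:,0]*gx
    def body(xx): 
        B=box(xx[0],xx[1],-12,12,-12,12)
        return lambda p:c0+(B@(RA@Ro.from_rotvec([0,p[3] if rot else 0,p[4] if rot else 0]).as_matrix()).T)+RA@p[:3]
    n=5 if rot else 3
    items=[("side",body(sidex)),("top",body(topx))]
    p,st=refine(im,items,np.zeros(n),W=5)
    print("centre pred",c0,"fit offset in arm axes",p);print({(k[0],int(k[2]),int(k[3])):v for k,v in st.items()})
    if show:
        for k,(n_,f) in enumerate(items):
            a=im[n_].astype(np.uint8);q=proj(n_,f(p));cx,cy=q.mean(0).astype(int);x,y=max(0,min(cx-60,520)),max(0,min(cy-50,380))
            a=cv2.resize(a[y:y+100,x:x+120],None,fx=6,fy=6,interpolation=cv2.INTER_CUBIC)
            h=cv2.convexHull(((q-[x,y]+.5)*6).astype(np.int32));cv2.polylines(a,[h],True,(0,0,255),1)
            q=proj(n_,f(np.zeros(5)));h=cv2.convexHull(((q-[x,y]+.5)*6).astype(np.int32));cv2.polylines(a,[h],True,(0,255,0),1)
            cv2.imwrite(f"pics/{show}_{n_}.png",a)
    return c0,RA,p
E
python3 - <<'E'
from bar import *
fitbar(show="fb1")
E
```

```text
centre pred [604.225 197.206 231.594] fit offset in arm axes [-0.003  0.616 -0.717 -0.025  0.034]
{('side', 1, 3): (5, -0.28, 0.07), ('side', 3, 2): (4, -0.55, 0.17), ('side', 2, 6): (53, 0.11, 0.83), ('side', 6, 4): (5, 0.18, 0.14), ('side', 4, 5): (5, -0.73, 0.64), ('side', 5, 1): (46, -0.2, 0.45), ('top', 3, 7): (23, -0.6, 0.52), ('top', 6, 4): (5, -1.77, 0.63), ('top', 4, 0): (22, -0.81, 0.46)}
```

View pics/fb1_side.png

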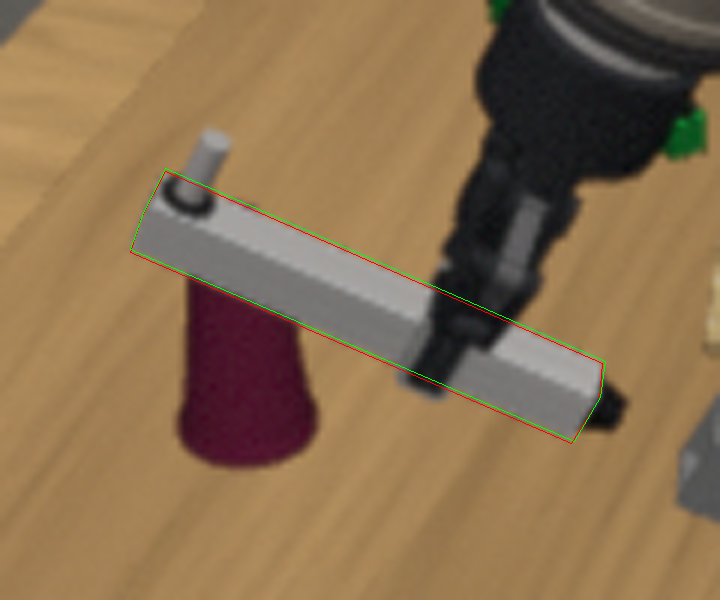

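View pics/fb1_top.png

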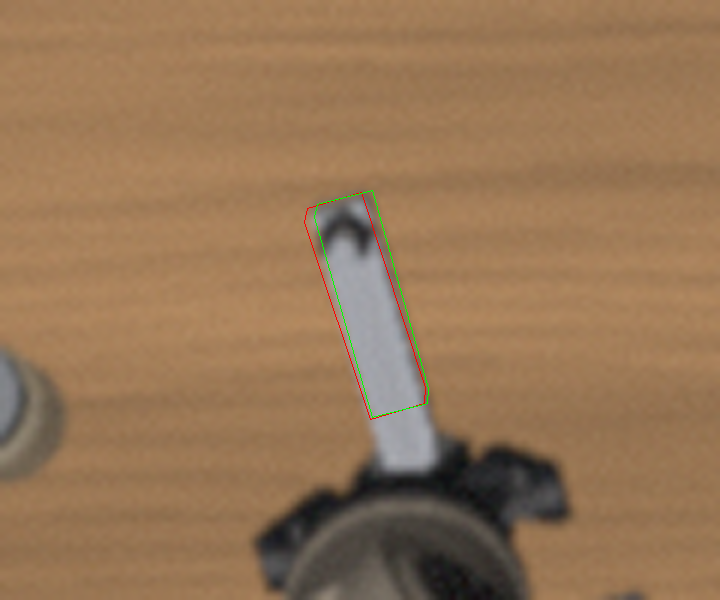

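```bash
python3 - <<'E'
from bar import *
delta(tcp_for(102),RT)
E
```

```text
t 11.6333 shift cm [-2.94   0.693  0.623] rot [-0.004  0.002  0.001] rows>= 0.7396578881641965 F [ 0.58   0.634 -3.491] w 23.29108068233345
```

Call:
step_arm:
  series:
    - [-0.5,0.35,0.3,0,0,0]
    - [-1.2,0.69,0.62,-0.004,0.002,0.001]
    - [-2.2,0.69,0.62,-0.004,0.002,0.001]
    - [-2.94,0.69,0.62,-0.004,0.002,0.001]
    - [-2.94,0.69,0.62,-0.004,0.002,0.001]
    - [-2.94,0.69,0.62,-0.004,0.002,0.001]

```text
time: 12.13
tcp_pos: [583.2, 185.9, 170.7]
eef_rot: [[0.875, 0.229, 0.426], [0.206, -0.973, 0.1], [0.438, 0.0, -0.899]]
force: [0.0, -0.4, -3.0]
gripper_width: 23.4
```

```bash
python3 - <<'E'
from bar import *
delta(tcp_for(102),RT)
im={n:np.mean([eyes.snapshot(n) for _ in range(3)],0) for n in C}
np.savez("im13.npz",**im)
s=arm.read_state();P=s["tcp_pos"];E=s["eef_rot"];RA=np.c_[E[:,0],-E[:,1],-E[:,2]];c0=P-39*E[:,2]+18*E[:,0]
x,y=270,210
a=cv2.resize(im["side"][y:y+100,x:x+120].astype(np.uint8),None,fx=6,fy=6,interpolation=cv2.INTER_CUBIC)
def poly(pts,col,closed=True):
    q=((proj("side",pts)-[x,y]+.5)*6).round().astype(np.int32);cv2.polylines(a,[q],closed,col,1)
h=17.5;RS=np.c_[RT[:,0],-RT[:,1],-RT[:,2]]
for sx in(0,-104): poly(MOUTH+np.array([[sx,h,h],[sx,-h,h],[sx,-h,-h],[sx,h,-h]])@RS.T,(0,0,255))
poly(MOUTH+np.array([[0,0,0],[-104,0,0]])@RS.T,(0,0,255))
for sx in(-81,): poly(c0+np.array([[sx,12,12],[sx,-12,12],[sx,-12,-12],[sx,12,-12]])@RA.T,(0,255,0))
poly(c0+np.array([[-81,0,0],[-95,0,0]])@RA.T,(0,255,0))
cv2.imwrite("pics/side13.png",a)
E
```

```text
t 12.1333 shift cm [0.047 0.025 0.016] rot [-0.     0.001  0.001] rows>= 0.01334786372637773 F [ 0.042 -0.357 -2.987] w 23.377171180347137
```

View pics/side13.png

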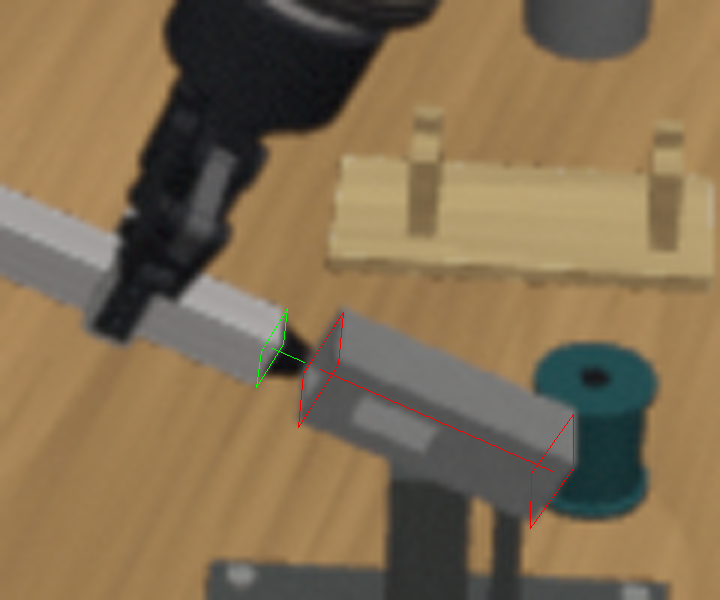

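Call:
step_arm:
  series:
    - [-0.4,0.02,0,0,0,0]
    - [-0.8,0.02,0,0,0,0]
    - [-1.2,0.02,0,0,0,0]
    - [-1.6,0.02,0,0,0,0]
    - [-2,0.02,0,0,0,0]
    - [-2,0.02,0,0,0,0]

```text
time: 12.93
tcp_pos: [566.1, 181.7, 162.1]
eef_rot: [[0.875, 0.229, 0.427], [0.206, -0.973, 0.1], [0.438, -0.0, -0.899]]
force: [-0.4, -0.3, -2.7]
gripper_width: 23.0
```

Call:
step_arm:
  series:
    - [-0.25,0,0,0,0,0]
    - [-0.5,0,0,0,0,0]
    - [-0.75,0,0,0,0,0]
    - [-0.75,0,0,0,0,0]

```text
time: 13.27
tcp_pos: [559.3, 180.2, 159.0]
eef_rot: [[0.875, 0.229, 0.427], [0.206, -0.973, 0.101], [0.439, -0.0, -0.899]]
force: [-2.4, -0.3, 3.8]
gripper_width: 23.1
```

```bash
python3 - <<'E'
from bar import *
d,_=delta(tcp_for(31),RT)
s=arm.read_state();print("tool force",s["eef_rot"].T@s["force"],"torque",s["ft_torque"])
a=eyes.snapshot("side");cv2.imwrite("pics/side14.png",cv2.resize(a[215:315,270:390],None,fx=6,fy=6,interpolation=cv2.INTER_CUBIC))
E
```

```text
t 13.2667 shift cm [-4.326  0.008  0.039] rot [-0.001 -0.     0.001] rows>= 1.0373729225643624 F [-2.41  -0.303  3.817] w 23.14166762956316
tool force [-0.496 -0.257 -4.49 ] torque [-0.167  0.919  0.053]
```

View pics/side14.png

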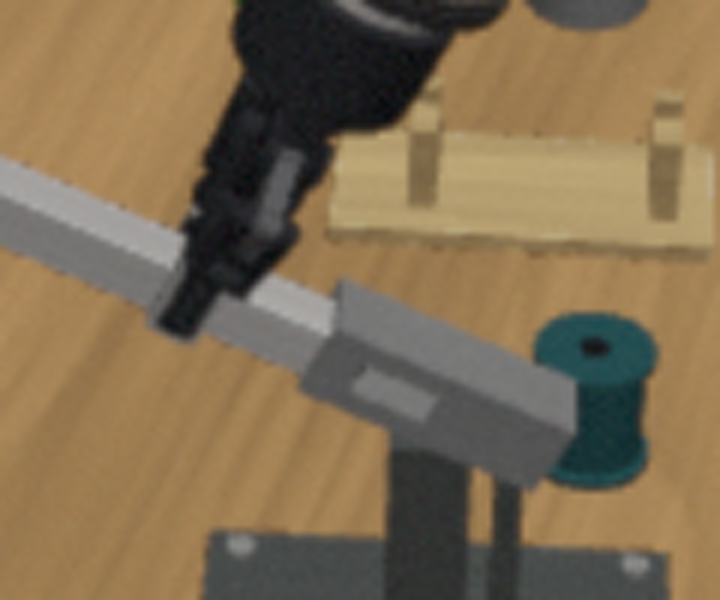

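Call:
step_arm:
  series:
    - [0,0,-0.08,0,0,0]
    - [-0.4,0,-0.08,0,0,0]
    - [-0.8,0,-0.08,0,0,0]
    - [-1.2,0,-0.08,0,0,0]
    - [-1.5,0,-0.08,0,0,0]
    - [-1.5,0,-0.08,0,0,0]

```text
time: 13.82
tcp_pos: [544.9, 176.7, 152.4]
eef_rot: [[0.875, 0.229, 0.426], [0.206, -0.973, 0.1], [0.437, 0.0, -0.899]]
force: [0.1, 0.0, -3.1]
gripper_width: 22.9
```

```bash
python3 - <<'E'
from bar import *
d,_=delta(tcp_for(31),RT)
s=arm.read_state();print("tool force",s["eef_rot"].T@s["force"],"torque",s["eef_rot"].T@s["ft_torque"])
E
```

```text
t 13.8167 shift cm [-2.706 -0.008  0.101] rot [-0.     0.001  0.001] rows>= 0.6493484141735995 F [ 0.096  0.004 -3.059] w 22.925129003240368
tool force [-1.254  0.018  2.792] torque [-0.041 -0.774  0.072]
```

Call:
step_arm:
  series:
    - [-0.4,0,0,0,0,0]
    - [-0.8,0,0,0,0,0]
    - [-1.1,0,0,0,0,0]
    - [-1.4,0,0,0,0,0]
    - [-1.6,0,0,0,0,0]
    - [-1.6,0,0,0,0,0]

```text
time: 14.32
tcp_pos: [530.5, 173.2, 145.2]
eef_rot: [[0.875, 0.229, 0.426], [0.206, -0.973, 0.1], [0.437, 0.0, -0.899]]
force: [0.5, -1.0, -2.9]
gripper_width: 23.4
```

```bash
python3 - <<'E'
from bar import *
d,_=delta(tcp_for(31),RT)
s=arm.read_state();print("tool force",s["eef_rot"].T@s["force"],"torque",s["eef_rot"].T@s["ft_torque"])
a=eyes.snapshot("side");cv2.imwrite("pics/side15.png",cv2.resize(a[215:315,270:390],None,fx=6,fy=6,interpolation=cv2.INTER_CUBIC))
E
```

```text
t 14.3167 shift cm [-1.056 -0.016  0.101] rot [-0.     0.001  0.001] rows>= 0.2543346405256606 F [ 0.459 -0.973 -2.913] w 23.38449651287081
tool force [-1.072  1.051  2.718] torque [-0.063 -0.811  0.003]
```

View pics/side15.png

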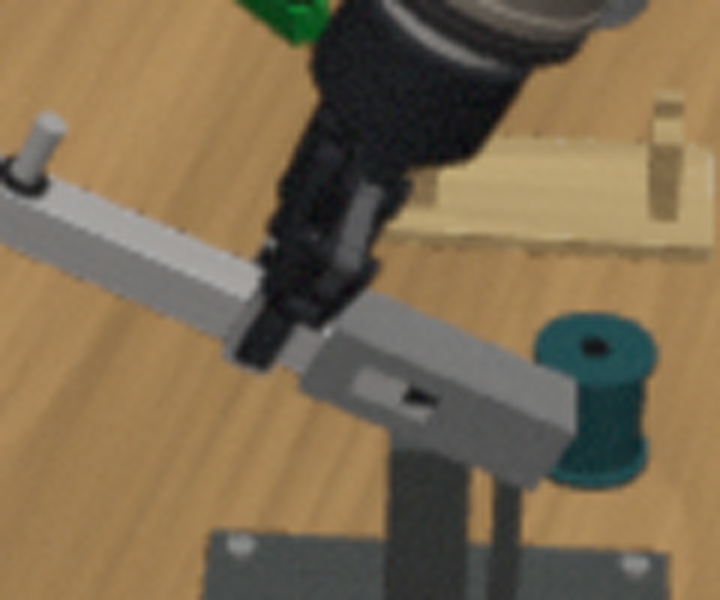

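Call:
step_arm:
  series:
    - [-0.25,0,0,0,0,0]
    - [-0.5,0,0,0,0,0]
    - [-0.75,0,0,0,0,0]
    - [-0.8,0,0,0,0,0]
    - [-0.8,0,0,0,0,0]

```text
time: 14.78
tcp_pos: [523.5, 171.6, 141.7]
eef_rot: [[0.875, 0.229, 0.426], [0.206, -0.973, 0.1], [0.437, 0.0, -0.899]]
force: [0.6, -0.3, -3.1]
gripper_width: 23.1
```

```bash
python3 - <<'E'
from bar import *
d,_=delta(tcp_for(31),RT)
s=arm.read_state();print("tool force",s["eef_rot"].T@s["force"],"torque",s["eef_rot"].T@s["ft_torque"])
a=eyes.snapshot("side");cv2.imwrite("pics/side16.png",cv2.resize(a[225:305,290:390],None,fx=8,fy=8,interpolation=cv2.INTER_CUBIC))
E
```

```text
t 14.7833 shift cm [-0.266 -0.013  0.103] rot [-0.     0.001  0.001] rows>= 0.06856356989652283 F [ 0.6   -0.287 -3.071] w 23.05957888092722
tool force [-0.877  0.416  2.989] torque [-0.072 -0.776  0.039]
```

View pics/side16.png

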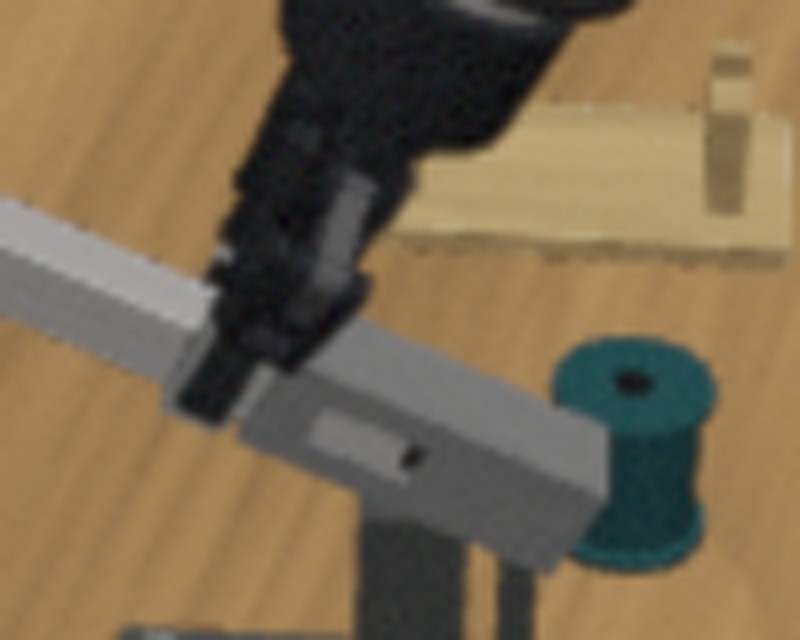

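Call:
step_arm:
  series:
    - [-0.1,0,0,0,0,0]
    - [-0.1,0,0,0,0,0]

```text
time: 15.0
tcp_pos: [522.7, 171.5, 141.4]
eef_rot: [[0.875, 0.229, 0.426], [0.206, -0.973, 0.1], [0.437, 0.0, -0.899]]
force: [0.6, 0.3, -3.4]
gripper_width: 23.0
```

Call:
step_arm:
  series:
    - [0,0,0,0,0,0]
    - [0,0,0,0,0,0]
    - [0,0,0,0,0,0]
    - [0,0,0,0,0,0]
    - [0,0,0,0,0,0]
  hand: 0.3

```text
time: 15.42
tcp_pos: [522.9, 171.5, 141.6]
eef_rot: [[0.875, 0.229, 0.426], [0.206, -0.973, 0.1], [0.438, 0.0, -0.899]]
force: [0.0, -0.1, 0.7]
gripper_width: 55.4
```

```bash
python3 - <<'E'
from bar import *
d,_=delta(tcp_for(31),RT)
s=arm.read_state();print("tool force",s["eef_rot"].T@s["force"],"torque",s["eef_rot"].T@s["ft_torque"])
a=eyes.snapshot("side");cv2.imwrite("pics/side17.png",cv2.resize(a[205:305,260:390],None,fx=6,fy=6,interpolation=cv2.INTER_CUBIC))
E
```

```text
t 15.4167 shift cm [-0.205 -0.003  0.114] rot [-0.     0.001  0.001] rows>= 0.05623013529760188 F [ 0.023 -0.092  0.73 ] w 55.42420078515098
tool force [ 0.321  0.095 -0.655] torque [-0.008 -0.5    0.006]
```

View pics/side17.png

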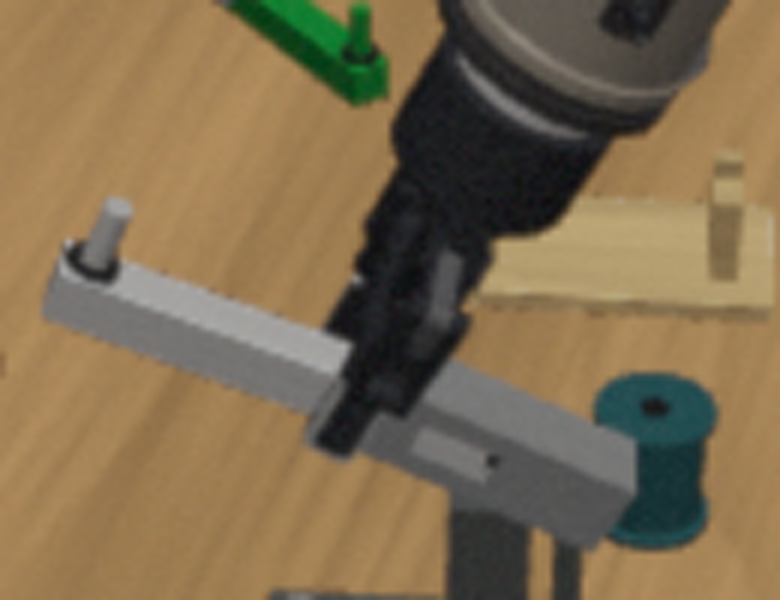

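Call:
step_arm:
  series:
    - [1,0,0,0,0,0]
    - [2.2,0,0,0,0,0]
    - [3.5,0,0,0,0,0]
    - [4.8,0,0,0,0,0]
    - [5.8,0,0,0,0,0]
    - [5.8,0,0,0,0,0]
    - [5.8,0,0,0,0,0]

```text
time: 16.05
tcp_pos: [573.6, 183.4, 166.7]
eef_rot: [[0.875, 0.229, 0.426], [0.206, -0.973, 0.1], [0.438, 0.0, -0.899]]
force: [-0.5, -0.9, -0.7]
gripper_width: 55.5
```

Call:
step_arm:
  series:
    - [0,0,0,0,0,0]
    - [0,0,0,0,0,0]
    - [0,0,0,0,0,0]
    - [0,0,0,0,0,0]
    - [0,0,0,0,0,0]
    - [0,0,0,0,0,0]
  hand: -1
  newtons: 70

```text
time: 16.55
tcp_pos: [572.9, 183.0, 166.4]
eef_rot: [[0.876, 0.229, 0.425], [0.206, -0.973, 0.099], [0.437, 0.001, -0.9]]
force: [-5.4, -1.8, 3.2]
gripper_width: 22.2
```

```bash
python3 - <<'E'
from bar import *
d,_=delta(tcp_for(-5,gx=40),RT)
s=arm.read_state();print("tool force",s["eef_rot"].T@s["force"],"torque",s["eef_rot"].T@s["ft_torque"])
a=eyes.snapshot("side");cv2.imwrite("pics/side18.png",cv2.resize(a[205:305,260:390],None,fx=6,fy=6,interpolation=cv2.INTER_CUBIC))
E
```

```text
t 16.55 shift cm [-3.703 -0.029  0.099] rot [0.    0.002 0.001] rows>= 0.8884682008943743 F [-5.432 -1.769  3.246] w 22.22451228398858
tool force [-3.704  0.482 -5.405] torque [-0.192 -1.371 -0.14 ]
```

View pics/side18.png

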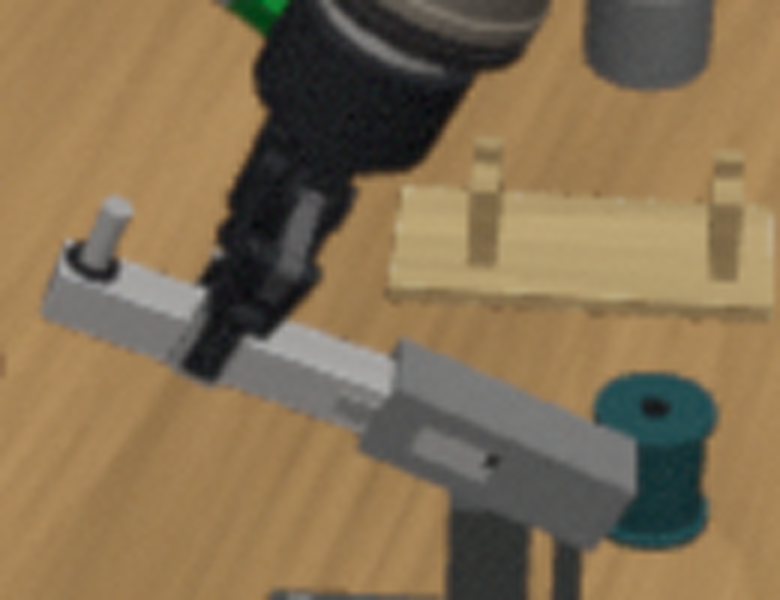

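Call:
step_arm:
  series:
    - [-0.3,0,0,0,0,0]
    - [-0.6,0,0,0,0,0]
    - [-0.9,0,0,0,0,0]
    - [-1.2,0,0,0,0,0]
    - [-1.5,0,0,0,0,0]
    - [-1.5,0,0,0,0,0]

```text
time: 17.1
tcp_pos: [562.9, 181.6, 163.0]
eef_rot: [[0.872, 0.23, 0.432], [0.205, -0.973, 0.103], [0.444, -0.001, -0.896]]
force: [10.2, 2.6, 13.1]
gripper_width: 22.4
```

Call:
step_arm:
  series:
    - [-0.3,0,0,0,0,0]
    - [-0.6,0,0,0,0,0]
    - [-0.9,0,0,0,0,0]
    - [-1.2,0,0,0,0,0]
    - [-1.5,0,0,0,0,0]
    - [-1.5,0,0,0,0,0]

```text
time: 17.6
tcp_pos: [552.8, 179.9, 159.3]
eef_rot: [[0.869, 0.23, 0.438], [0.204, -0.973, 0.106], [0.45, -0.003, -0.893]]
force: [10.9, -0.1, 11.5]
gripper_width: 22.8
```

```bash
python3 - <<'E'
from bar import *
d,_=delta(tcp_for(-5,gx=40),RT)
s=arm.read_state();print("tool force",s["eef_rot"].T@s["force"],"torque",s["eef_rot"].T@s["ft_torque"])
a=eyes.snapshot("side");cv2.imwrite("pics/side19.png",cv2.resize(a[205:305,260:390],None,fx=6,fy=6,interpolation=cv2.INTER_CUBIC))
E
```

```text
t 17.6 shift cm [-1.575  0.132  0.33 ] rot [-0.004 -0.013  0.001] rows>= 0.38710572597969517 F [10.902 -0.147 11.461] w 22.843944395439554
tool force [14.608  2.616 -5.477] torque [-0.609  2.719 -0.119]
```

View pics/side19.png

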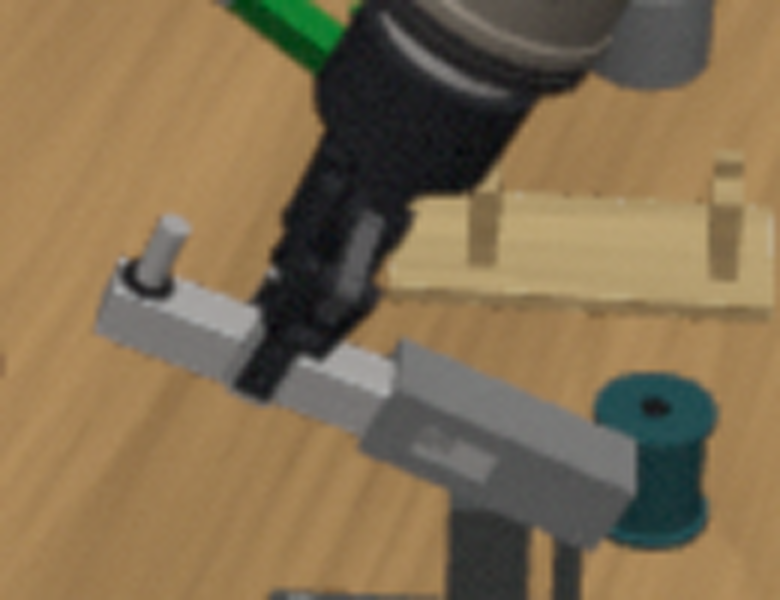

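Call:
step_arm:
  series:
    - [-0.4,0.04,0.08,0,-0.006,0]
    - [-0.8,0.07,0.15,0,-0.012,0]
    - [-1.2,0.07,0.15,0,-0.012,0]
    - [-1.6,0.07,0.15,0,-0.012,0]
    - [-1.9,0.07,0.15,0,-0.012,0]
    - [-1.9,0.07,0.15,0,-0.012,0]

```text
time: 18.15
tcp_pos: [543.0, 177.7, 155.1]
eef_rot: [[0.869, 0.23, 0.438], [0.203, -0.973, 0.109], [0.451, -0.006, -0.892]]
force: [18.0, -2.9, 26.9]
gripper_width: 23.1
```

```bash
python3 - <<'E'
from bar import *
d,_=delta(tcp_for(-5,gx=40),RT)
s=arm.read_state();print("tool force",s["eef_rot"].T@s["force"],"torque",s["eef_rot"].T@s["ft_torque"])
a=eyes.snapshot("side");cv2.imwrite("pics/side20.png",cv2.resize(a[205:305,260:390],None,fx=6,fy=6,interpolation=cv2.INTER_CUBIC))
E
```

```text
t 18.15 shift cm [-0.487  0.144  0.407] rot [-0.006 -0.015 -0.   ] rows>= 0.1559258778031614 F [18.021 -2.893 26.906] w 23.085619371891198
tool force [ 27.218   6.814 -16.427] torque [-1.572  5.617 -0.267]
```

View pics/side20.png

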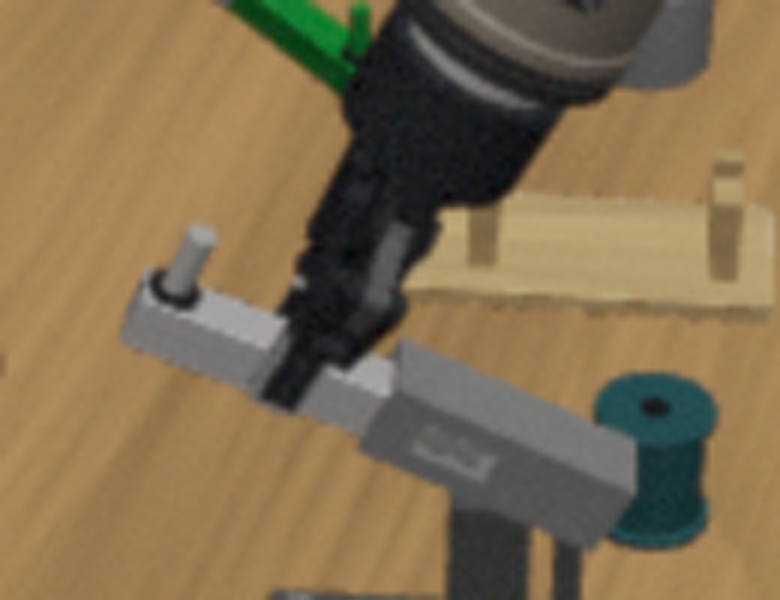

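Call:
step_arm:
  series:
    - [0,0,-0.05,0,0,0]
    - [-0.3,0,-0.05,0,0,0]
    - [-0.6,0,-0.05,0,0,0]
    - [-0.8,0,-0.05,0,0,0]
    - [-0.8,0,-0.05,0,0,0]

```text
time: 18.62
tcp_pos: [538.9, 176.5, 154.3]
eef_rot: [[0.866, 0.23, 0.443], [0.201, -0.973, 0.111], [0.457, -0.007, -0.89]]
force: [21.2, -3.3, 2.2]
gripper_width: 22.4
```

```bash
python3 - <<'E'
from bar import *
d,_=delta(tcp_for(-5,gx=40),RT)
s=arm.read_state();print("tool force",s["eef_rot"].T@s["force"],"torque",s["eef_rot"].T@s["ft_torque"])
a=eyes.snapshot("side");cv2.imwrite("pics/side21.png",cv2.resize(a[205:305,260:390],None,fx=6,fy=6,interpolation=cv2.INTER_CUBIC))
E
```

```text
t 18.6167 shift cm [-0.076  0.12   0.525] rot [-0.007 -0.021 -0.001] rows>= 0.17490441888969502 F [21.21  -3.264  2.209] w 22.395555673660454
tool force [18.73   8.036  7.073] torque [-1.766  3.948 -0.237]
```

View pics/side21.png

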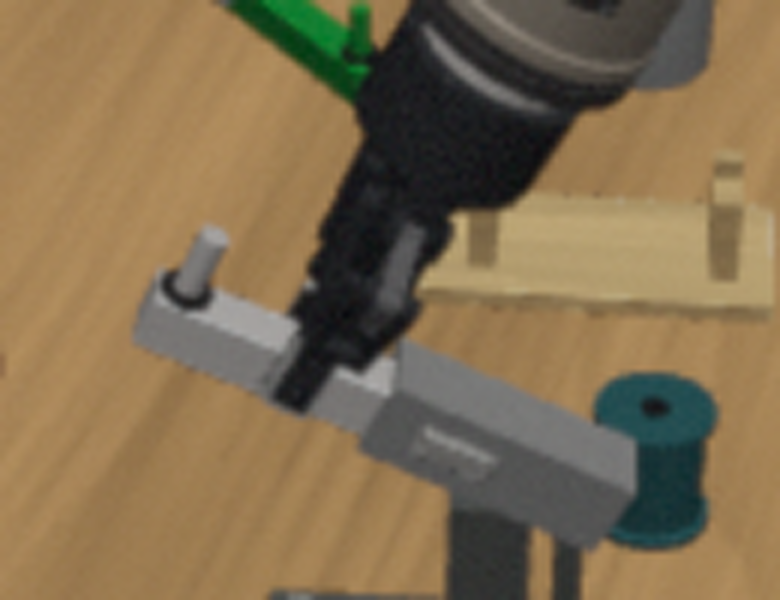

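Call:
step_arm:
  series:
    - [-0.2,0.05,0,0,0,0]
    - [-0.5,0.05,0,0,0,0]
    - [-0.8,0.05,0,0,0,0]
    - [-1.0,0.05,0,0,0,0]
    - [-1.0,0.05,0,0,0,0]

```text
time: 19.08
tcp_pos: [538.4, 176.5, 156.2]
eef_rot: [[0.86, 0.23, 0.456], [0.197, -0.973, 0.118], [0.471, -0.011, -0.882]]
force: [47.4, -0.4, 8.8]
gripper_width: 22.8
```

```bash
python3 - <<'E'
from bar import *
d,_=delta(tcp_for(-5,gx=40),RT)
s=arm.read_state();print("tool force",s["eef_rot"].T@s["force"],"torque",s["eef_rot"].T@s["ft_torque"])
a=np.mean([eyes.snapshot("side") for _ in range(3)],0);cv2.imwrite("pics/side22.png",cv2.resize(a[245:305,300:380],None,fx=10,fy=10,interpolation=cv2.INTER_CUBIC))
E
```

```text
t 19.0833 shift cm [-0.129  0.138  0.717] rot [-0.01  -0.037 -0.004] rows>= 0.3053775970673793 F [47.446 -0.367  8.842] w 22.761021236973072
tool force [44.886 11.152 13.798] torque [-2.717  9.507 -0.407][ WARN:0@3.860] global loadsave.cpp:1063 imwrite_ Unsupported depth image for selected encoder is fallbacked to CV_8U.
```

View pics/side22.png

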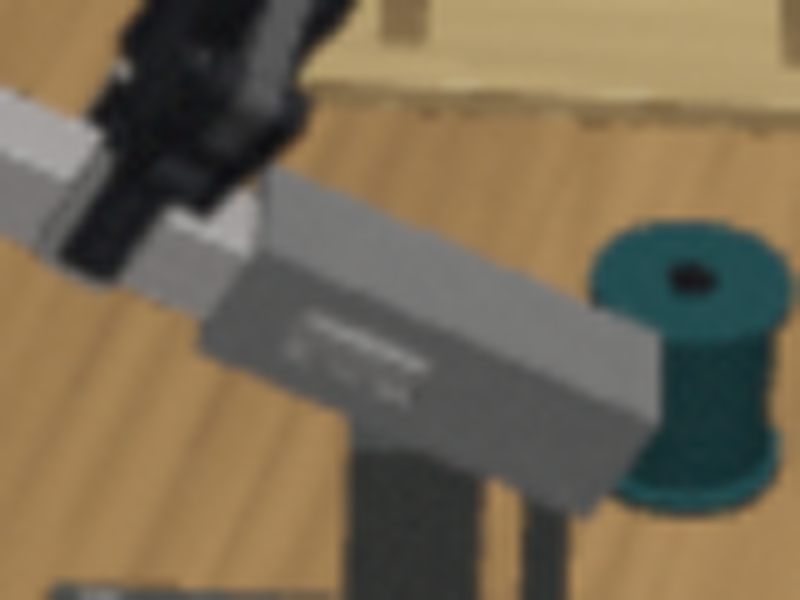

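Call:
step_arm:
  series:
    - [0.1,0,0.05,0,-0.01,0]
    - [0.1,0,0.05,0,-0.02,0]
    - [0.1,0,0.05,0,-0.02,0]

```text
time: 19.48
tcp_pos: [539.5, 176.4, 156.0]
eef_rot: [[0.869, 0.229, 0.438], [0.2, -0.973, 0.113], [0.452, -0.011, -0.892]]
force: [3.7, -1.6, -4.8]
gripper_width: 22.6
```

```bash
python3 - <<'E'
from bar import *
d,_=delta(tcp_for(-5,gx=40),RT)
s=arm.read_state();print("tool force",s["eef_rot"].T@s["force"],"torque",s["eef_rot"].T@s["ft_torque"])
a=np.mean([eyes.snapshot("side") for _ in range(2)],0)
x,y=280,215
a=cv2.resize(a[y:y+90,x:x+110].astype(np.uint8),None,fx=7,fy=7,interpolation=cv2.INTER_CUBIC)
RS=np.c_[RT[:,0],-RT[:,1],-RT[:,2]]
def poly(pts,col):
    q=((proj("side",MOUTH+np.array(pts)@RS.T)-[x,y]+.5)*7).round().astype(np.int32);cv2.polylines(a,[q],True,col,1)
X=-5+105
poly([[X,12,12],[X,-12,12],[X,-12,-12],[X,12,-12]],(0,255,0))
poly([[-20,19,5],[-50,19,5],[-50,19,-5],[-20,19,-5]],(0,255,0))
poly([[-18,17.5,7],[-52,17.5,7],[-52,17.5,-7],[-18,17.5,-7]],(0,0,255))
h=17.5;poly([[0,h,h],[0,-h,h],[0,-h,-h],[0,h,-h]],(0,0,255))
cv2.imwrite("pics/side23.png",a)
t=eyes.snapshot("top");cv2.imwrite("pics/top23.png",cv2.resize(t[170:290,220:380],None,fx=5,fy=5,interpolation=cv2.INTER_CUBIC))
E
```

```text
t 19.4833 shift cm [-0.194  0.101  0.648] rot [-0.01  -0.015 -0.004] rows>= 0.1639668085247465 F [ 3.708 -1.629 -4.819] w 22.5963939357532
tool force [0.719 2.487 5.738] torque [-0.674  0.509 -0.165]
```

View pics/side23.png

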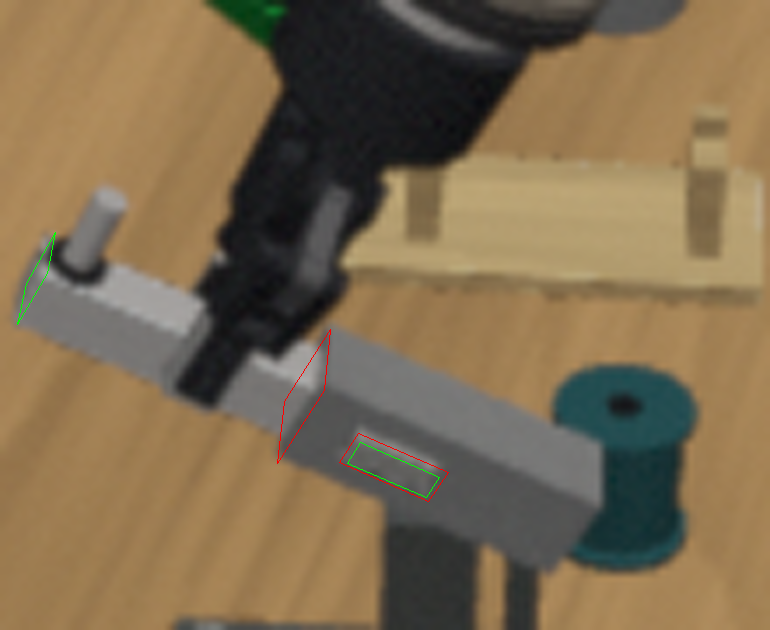

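View pics/top23.png

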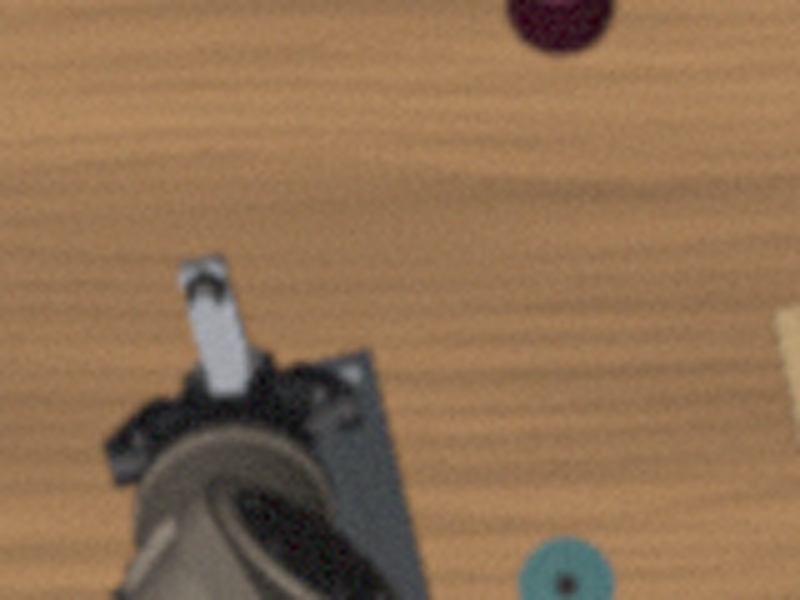

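Call:
step_arm:
  series:
    - [0,0,0,0,0,0]
    - [0,0,0,0,0,0]
    - [0,0,0,0,0,0]
    - [0,0,0,0,0,0]
    - [0,0,0,0,0,0]
  hand: 0.3

```text
time: 20.05
tcp_pos: [539.2, 176.6, 155.9]
eef_rot: [[0.869, 0.229, 0.439], [0.2, -0.973, 0.113], [0.453, -0.011, -0.892]]
force: [0.1, -0.2, -0.7]
gripper_width: 55.4
```

Call:
step_arm:
  series:
    - [0,0,-2,0,0,0]
    - [0,0,-5,0,0,0]
    - [0,0,-8,0,0,0]
    - [0,0,-11,0,0,0]
    - [0,0,-14,0,0,0]
    - [-1,0,-16,0,0,0]
    - [-1,0,-16,0,0,0]

```text
time: 20.63
tcp_pos: [459.5, 156.4, 297.5]
eef_rot: [[0.867, 0.23, 0.443], [0.199, -0.973, 0.114], [0.457, -0.011, -0.889]]
force: [0.6, 1.2, 1.8]
gripper_width: 55.5
```

```bash
python3 - <<'E'
from bar import *
im={n:np.mean([eyes.snapshot(n) for _ in range(4)],0) for n in C}
np.savez("im24.npz",**im);print(arm.read_state()["tcp_pos"],arm.read_state()["qpos"])
a=im["side"];cv2.imwrite("pics/side24.png",cv2.resize(a[235:305,280:380].astype(np.uint8),None,fx=8,fy=8,interpolation=cv2.INTER_CUBIC))
cv2.imwrite("pics/top24.png",im["top"].astype(np.uint8))
E
```

```text
[460.442 156.403 293.037] [  -7.455  -12.477  -20.532  127.459    3.158   38.181 -107.465]
```

View pics/side24.png

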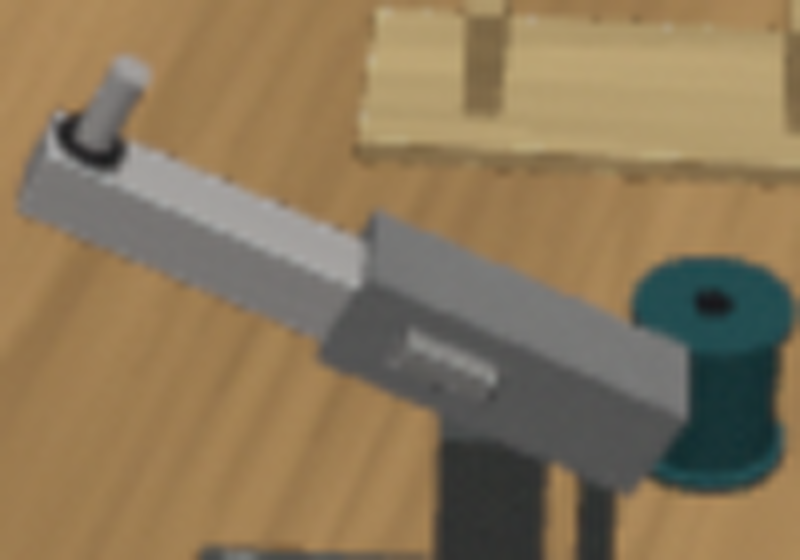

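View pics/top24.png

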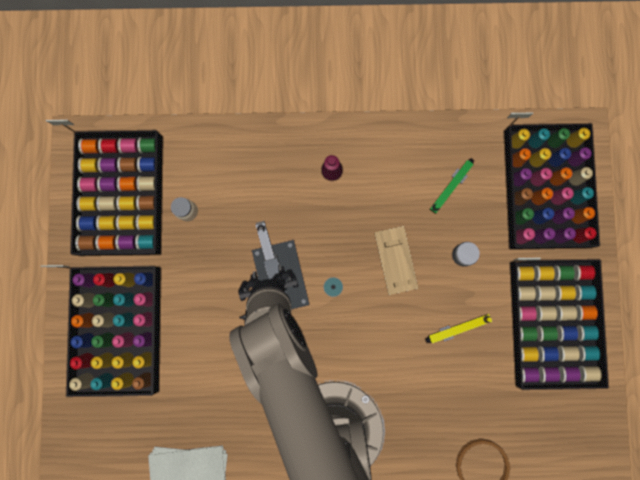

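```bash
python3 - <<'E'
from nav import *
delta([460,-100,330],arm.read_state()["eef_rot"])
E
```

```text
t 21.0333 shift cm [-3.497 24.905 -6.214] rot [0. 0. 0.] rows>= 6.212317599256271 F [ 0.325  0.214 -0.039] w 55.479689051530464
```

Call:
step_arm:
  series:
    - [0,2,-2,0,0,0]
    - [-1,5,-4,0,0,0]
    - [-2,8,-6,0,0,0]
    - [-3,12,-6,0,0,0]
    - [-3.5,16,-6,0,0,0]
    - [-3.5,20,-6,0,0,0]
    - [-3.5,24,-6,0,0,0]
    - [-3.5,25,-6,0,0,0]
    - [-3.5,25,-6,0,0,0]

```text
time: 21.78
tcp_pos: [461.6, -103.6, 327.5]
eef_rot: [[0.871, 0.225, 0.437], [0.196, -0.974, 0.111], [0.45, -0.011, -0.893]]
force: [-0.3, 0.5, -0.4]
gripper_width: 55.5
```

```bash
python3 - <<'E'
from bar import *
im={n:np.mean([eyes.snapshot(n) for _ in range(4)],0) for n in C}
np.savez("im25.npz",**im)
a=im["top"];cv2.imwrite("pics/top25.png",cv2.resize(a[215:285,230:310].astype(np.uint8),None,fx=8,fy=8,interpolation=cv2.INTER_CUBIC))
a=im["side"];cv2.imwrite("pics/side25.png",cv2.resize(a[235:305,280:380].astype(np.uint8),None,fx=8,fy=8,interpolation=cv2.INTER_CUBIC))
E
```

```text
(no output)
```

View pics/top25.png

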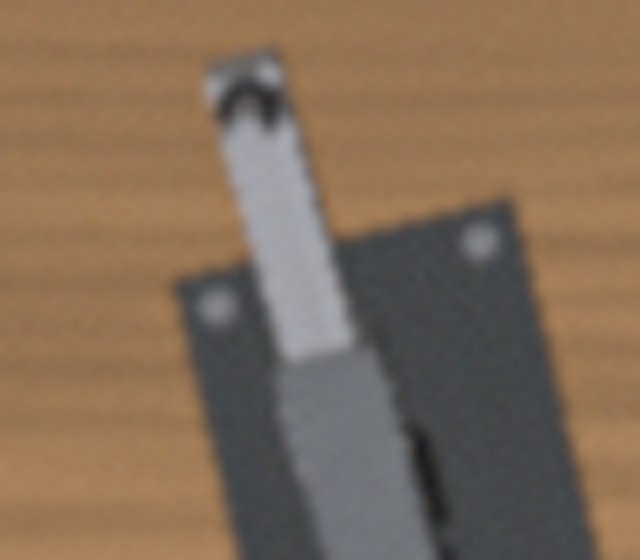

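View pics/side25.png

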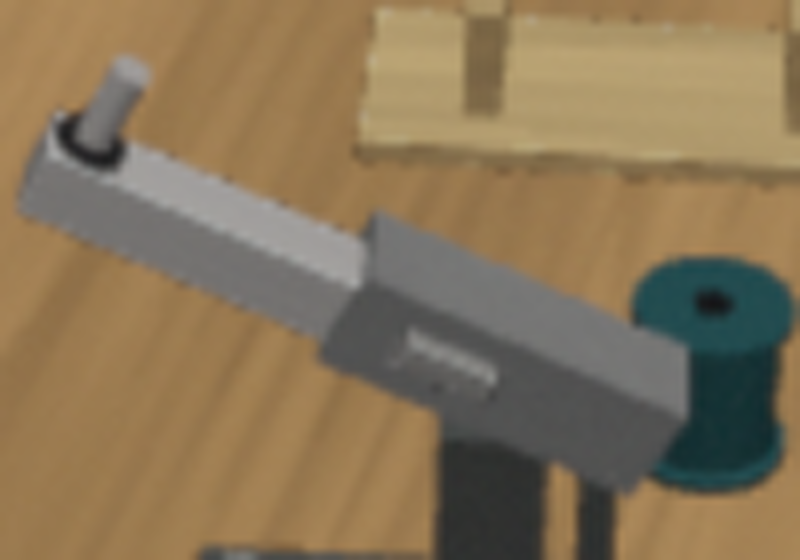

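```bash
python3 - <<'E'
from bar import *
a0=np.load("im0.npz");a1=np.load("im25.npz");RS=np.c_[RT[:,0],-RT[:,1],-RT[:,2]]
for n in("top",):
  for sy in(1,-1):
    print("side",sy)
    for x in(-10,-14,-22,-28,-35,-42,-48,-56,-60,-70):
        q=proj(n,[MOUTH+RS@[x,sy*yy,5] for yy in(15,17,18.5,20,22,24)]).astype(np.float32)
        r=[cv2.remap(a[n].astype(np.float32).mean(2),q[:,:1],q[:,1:],cv2.INTER_LINEAR).ravel() for a in(a0,a1)]
        print(x,r[1].round(),(r[1]-r[0]).round())
E
```

```text
side 1
-10 [115. 111. 102.  93.  79.  74.] [ 4.  4.  3.  2. -0.  1.]
-14 [115. 111. 106.  95.  82.  72.] [3. 3. 3. 3. 3. 1.]
-22 [117. 118. 115. 108.  93.  79.] [ 3.  9. 14. 18. 15.  8.]
-28 [119. 119. 116. 108.  92.  77.] [ 7. 10. 13. 14. 11.  7.]
-35 [117. 116. 114. 105.  91.  77.] [ 4.  6.  7. 11. 12.  7.]
-42 [118. 120. 117. 112.  93.  78.] [ 5. 11. 15. 21. 13.  6.]
-48 [116. 113. 108.  99.  83.  73.] [4. 4. 4. 5. 5. 3.]
-56 [117. 113. 107.  95.  81.  71.] [4. 4. 3. 2. 1. 2.]
-60 [117. 113. 104.  94.  80.  72.] [3. 4. 3. 2. 1. 2.]
-70 [117. 113. 106.  96.  80.  74.] [4. 4. 4. 4. 2. 3.]
side -1
-10 [93. 78. 70. 69. 70. 69.] [ 1.  1.  3.  3.  2. -0.]
-14 [97. 78. 71. 68. 69. 71.] [3. 1. 2. 2. 1. 1.]
-22 [106.  91.  80.  73.  69.  71.] [ 3.  0. -1. -2. -1.  1.]
-28 [102.  84.  75.  70.  70.  71.] [ 0. -4. -4. -2.  2.  4.]
-35 [99. 79. 68. 61. 63. 68.] [ -3.  -9. -10.  -9.  -2.   2.]
-42 [110.  91.  72.  53.  39.  50.] [ 7.  6.  6.  0. -3.  1.]
-48 [100.  75.  55.  36.  38.  49.] [ 1. -0. -1. -2.  0.  3.]
-56 [93. 69. 52. 39. 39. 49.] [ 1.  0.  1.  2.  0. -1.]
-60 [97. 72. 55. 42. 40. 52.] [3. 0. 3. 4. 1. 3.]
-70 [92. 66. 52. 39. 43. 54.] [ 2. -1.  0.  1.  1.  2.]
```

```bash
python3 - <<'E'
from bar import *
a0=np.load("im0.npz")["top"];a1=np.load("im25.npz")["top"]
f=lambda a:cv2.resize(np.clip(a[250:285,258:298]*1.6-40,0,255).astype(np.uint8),None,fx=10,fy=10,interpolation=cv2.INTER_CUBIC)
cv2.imwrite("pics/cmp.png",np.hstack([f(a0),f(a1)]))
E
```

```text
(no output)
```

View pics/cmp.png

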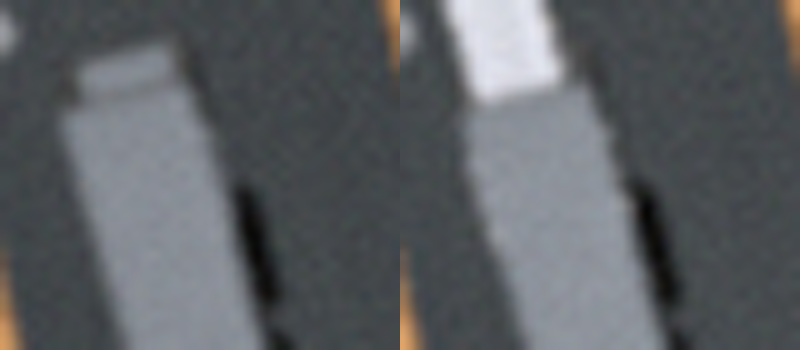

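```bash
python3 - <<'E'
from bar import *
from edge import tube,plate
d=np.load("im25.npz");im={n:d[n] for n in C};RS=np.c_[RT[:,0],-RT[:,1],-RT[:,2]]
B=box(12,105,-12,12,-12,12)
def body(p): return MOUTH+RS@np.array([-5+p[0],p[1],p[2]])+B@(RS@Ro.from_rotvec([0,p[3],p[4]]).as_matrix()).T
for cams in(("side","top"),("top",),("side",)):
    if len(cams)==1: 
        f=lambda p:body([p[0],p[1],0 ,0,p[2]]);n=3
    else: f=body;n=5
    p,st=refine(im,[(c,f) for c in cams],np.zeros(n),W=4);print(cams,p);print({(k[0],int(k[2]),int(k[3])):v for k,v in st.items()})
# tube in same images
for cams in(("side","top"),):
    T=box(-104,0,-17.5,17.5,-17.5,17.5)
    g=lambda p:MOUTH+RS@np.array(p[:3])+T@(RS@Ro.from_rotvec([0,p[3],p[4]]).as_matrix()).T
    i0=np.load("im0.npz");i0={n:i0[n] for n in C}
    for im_ in (i0,im):
        p,st=refine(im_,[(c,g) for c in cams],np.zeros(5),W=3);print("tube",p)
E
```

```text
('side', 'top') [-4.859  3.111  2.26   0.019 -0.001]
{('side', 1, 3): (5, 0.06, 0.18), ('side', 3, 2): (5, -0.1, 0.09), ('side', 2, 6): (26, -0.22, 0.18), ('side', 6, 4): (4, 2.07, 0.03), ('side', 4, 5): (5, 1.09, 0.79), ('side', 5, 1): (25, -0.33, 0.4), ('top', 1, 3): (6, 0.27, 0.16), ('top', 3, 7): (22, -0.48, 0.35), ('top', 6, 4): (6, -1.71, 0.4), ('top', 4, 0): (22, -0.57, 0.36)}
('top',) [-7.978  3.361 -0.005]
{('top', 1, 3): (6, -0.58, 0.21), ('top', 3, 7): (22, -0.39, 0.16), ('top', 6, 4): (6, -0.99, 0.66), ('top', 4, 0): (21, -0.57, 0.36)}
('side',) [-4.074 -0.177  0.027]
{('side', 1, 3): (5, 0.55, 0.13), ('side', 3, 2): (5, 0.36, 0.17), ('side', 2, 6): (25, -0.22, 0.18), ('side', 6, 4): (4, 1.93, 0.08), ('side', 4, 5): (5, 0.95, 1.05), ('side', 5, 1): (25, -0.28, 0.42)}
tube [ 0.933  1.715  3.286  0.001 -0.002]
tube [-0.707  2.943  4.028 -0.013  0.017]
```

```bash
python3 - <<'E'
from bar import *
RS=np.c_[RT[:,0],-RT[:,1],-RT[:,2]]
o=np.array([0,2.3,3])
def pj(n,P,off): return ((proj(n,[MOUTH+RS@(np.array(p)+o) for p in P])-off+.5)*8).round(1).tolist()
print("side head near bottom/top, far top",pj("side",[[100,12,-12],[100,12,12],[100,-12,12],[103,12,-12]],[280,235]))
print("side mouth outer near bot/top, far top",pj("side",[[0,17.5,-17.5],[0,17.5,17.5],[0,-17.5,17.5]],[280,235]))
print("slot L/R top, bot",pj("side",[[-18,17.5,7],[-52,17.5,7],[-18,17.5,-7],[-52,17.5,-7]],[280,235]))
print("btn outer",pj("side",[[-20,19,5],[-50,19,5],[-20,19,-5],[-50,19,-5]],[280,235]))
print("top head",pj("top",[[100,12,12],[100,-12,12]],[230,215]), "mouth top",pj("top",[[0,17.5,17.5],[0,-17.5,17.5]],[230,215]))
a=np.load("im25.npz")["side"]
cv2.imwrite("pics/slot.png",cv2.resize(np.clip(a[268:294,322:350]*1.8-60,0,255).astype(np.uint8),None,fx=24,fy=22,interpolation=cv2.INTER_CUBIC))
E
```

```text
side head near bottom/top, far top [[23.0, 208.1], [57.3, 148.8], [66.4, 101.7], [13.6, 204.0]]
side mouth outer near bot/top, far top [[320.9, 366.6], [374.5, 283.3], [381.0, 212.8]]
slot L/R top, bot [[413.2, 332.6], [516.1, 377.7], [391.5, 365.7], [493.9, 410.5]]
btn outer [[415.9, 343.1], [506.7, 382.9], [400.4, 366.8], [490.9, 406.3]]
top head [[203.9, 90.2], [275.9, 72.4]] mouth top [[268.0, 376.8], [370.8, 351.3]]
```

View pics/slot.png

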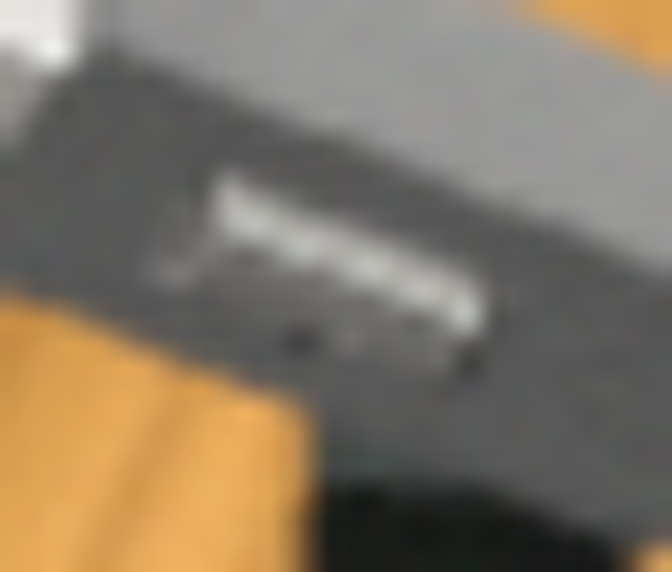

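```bash
python3 - <<'E'
from nav import *
T=tcp_for(-5,gx=128,off=30);print(T,T-RT[:,2]*80)
delta(T-RT[:,2]*80,RT)
E
```

```text
[614.029 192.9   195.956] [579.882 184.905 267.859]
t 22.1833 shift cm [ 13.335 -24.932  13.796] rot [-0.011 -0.015 -0.003] rows>= 7.544348392580735 F [-0.589 -0.32  -0.798] w 55.65613773158667
```

Call:
step_arm:
  series:
    - [1.5,-3,0,0,0,0]
    - [3,-6,1,0,0,0]
    - [5,-9.5,2,0,0,0]
    - [7,-13,3.5,0,0,0]
    - [9,-16.5,5,0,0,0]
    - [11,-20,6,0,0,0]
    - [13,-23.5,8,0,0,0]
    - [13.3,-24.9,10,-0.01,-0.015,0]
    - [13.3,-24.9,12.5,-0.01,-0.015,0]
    - [13.3,-24.9,13.8,-0.01,-0.015,0]
    - [13.3,-24.9,13.8,-0.01,-0.015,0]
  hand: -1
  newtons: 40

```text
time: 23.1
tcp_pos: [579.0, 184.0, 264.4]
eef_rot: [[0.878, 0.226, 0.422], [0.203, -0.974, 0.099], [0.434, -0.001, -0.901]]
force: [-0.9, -0.5, 0.0]
gripper_width: 0.3
```

```bash
python3 - <<'E'
from nav import *
delta(tcp_for(-5,gx=128,off=30),RT)
E
```

```text
t 23.1 shift cm [ 0.288 -0.07   7.731] rot [-0.     0.005 -0.002] rows>= 1.8553899518791008 F [-0.944 -0.522  0.006] w 0.33465650510597367
```

Call:
step_arm:
  series:
    - [0.3,-0.07,1,0,0.005,0]
    - [0.3,-0.07,3,0,0.005,0]
    - [0.3,-0.07,5,0,0.005,0]
    - [0.3,-0.07,7,0,0.005,0]
    - [0.3,-0.07,7.7,0,0.005,0]
    - [0.3,-0.07,7.7,0,0.005,0]

```text
time: 23.6
tcp_pos: [613.9, 192.1, 195.3]
eef_rot: [[0.876, 0.225, 0.426], [0.202, -0.974, 0.099], [0.437, -0.001, -0.899]]
force: [-0.5, 0.4, 0.6]
gripper_width: -0.1
```

```bash
python3 - <<'E'
from nav import *
delta(tcp_for(-5,gx=128,off=30),RT)
a=eyes.snapshot("side");cv2.imwrite("pics/side26.png",cv2.resize(a[205:305,250:380],None,fx=6,fy=6,interpolation=cv2.INTER_CUBIC))
E
```

```text
t 23.6 shift cm [ 0.058 -0.074 -0.043] rot [ 0.001  0.002 -0.003] rows>= 0.026799486260291962 F [-0.468  0.359  0.56 ] w -0.09036253485643077
```

View pics/side26.png

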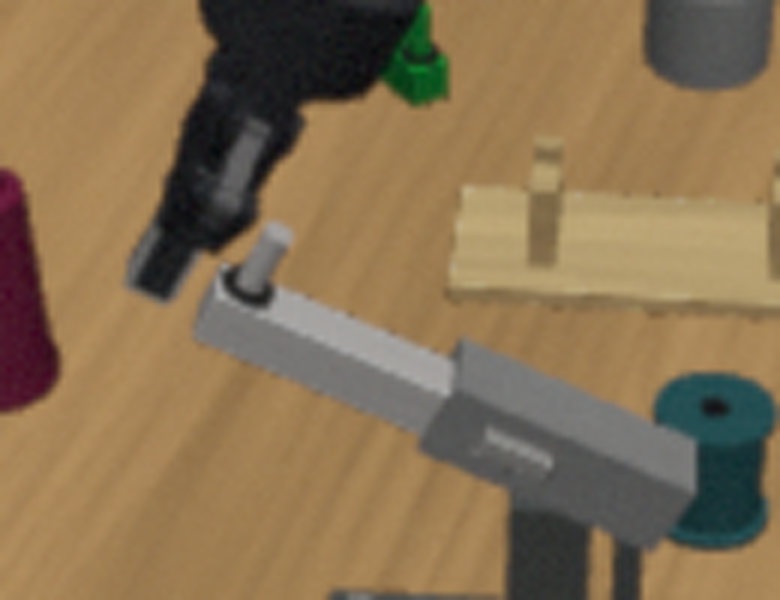

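Call:
step_arm:
  series:
    - [-0.3,-0.07,0,0,0,0]
    - [-0.6,-0.07,0,0,0,0]
    - [-0.9,-0.07,0,0,0,0]
    - [-0.9,-0.07,0,0,0,0]

```text
time: 23.98
tcp_pos: [605.3, 191.1, 193.1]
eef_rot: [[0.876, 0.226, 0.427], [0.202, -0.974, 0.1], [0.439, -0.001, -0.899]]
force: [-0.7, 0.2, -0.5]
gripper_width: -0.1
```

Call:
step_arm:
  series:
    - [-0.2,0,0,0,0,0]
    - [-0.4,0,0,0,0,0]
    - [-0.5,0,0,0,0,0]
    - [-0.5,0,0,0,0,0]

```text
time: 24.32
tcp_pos: [602.7, 190.7, 192.8]
eef_rot: [[0.874, 0.226, 0.431], [0.202, -0.974, 0.101], [0.443, -0.002, -0.897]]
force: [8.8, 1.4, 3.6]
gripper_width: 0.1
```

Call:
step_arm:
  series:
    - [-0.2,0,0,0,0,0]
    - [-0.4,0,0,0,0,0]
    - [-0.5,0,0,0,0,0]
    - [-0.5,0,0,0,0,0]

```text
time: 24.65
tcp_pos: [602.1, 190.7, 194.2]
eef_rot: [[0.87, 0.226, 0.438], [0.2, -0.974, 0.105], [0.451, -0.003, -0.893]]
force: [19.6, 1.4, 6.6]
gripper_width: -0.0
```

```bash
python3 - <<'E'
from nav import *
delta(tcp_for(-5,gx=116,off=30),RT)
a=eyes.snapshot("side");cv2.imwrite("pics/side27.png",cv2.resize(a[205:305,250:380],None,fx=6,fy=6,interpolation=cv2.INTER_CUBIC))
E
```

```text
t 24.65 shift cm [-0.043  0.058  0.375] rot [-0.002 -0.014 -0.004] rows>= 0.11476205170792415 F [19.579  1.385  6.556] w -0.034610609817546364
```

View pics/side27.png

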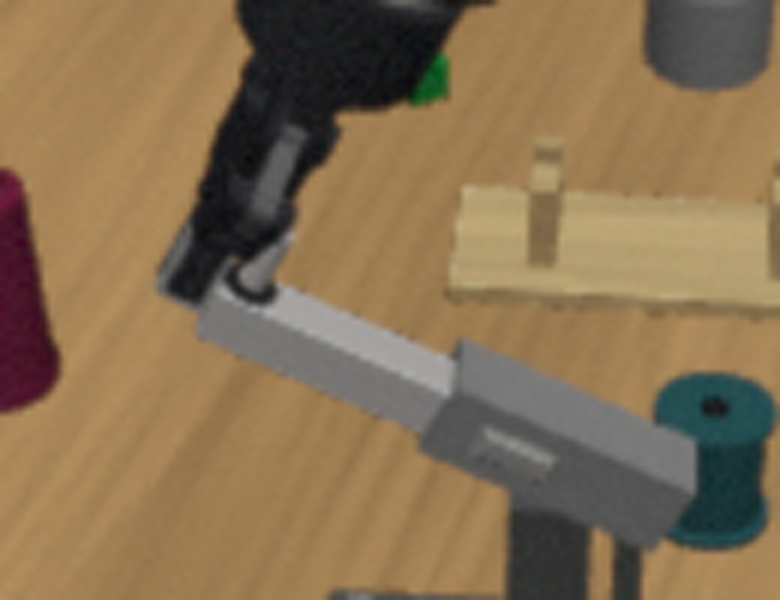

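Call:
step_arm:
  series:
    - [0.3,0,0,0,0,0]
    - [1,0,0,0,0,0]
    - [2,0,0,0,0,0]
    - [2.5,0,0,0,0,0]
    - [2.5,0,-1,0,0,0]
    - [2.5,0,-4,0,0,0]
    - [2.5,0,-8,0,0,0]
    - [2.5,0,-11,0,0,0]
    - [2.5,0,-13,0,0,0]
    - [2.5,0,-13,0,0,0]

```text
time: 25.53
tcp_pos: [566.5, 182.5, 326.7]
eef_rot: [[0.868, 0.226, 0.443], [0.199, -0.974, 0.106], [0.456, -0.004, -0.89]]
force: [1.6, -0.5, 0.2]
gripper_width: -0.3
```

Call:
step_arm:
  series:
    - [0,2,-1,0,0,0]
    - [0,5,-2,0,0,0]
    - [0,8,-3,0,0,0]
    - [-1,12,-3,0,0,0]
    - [-2,16,-3,0,0,0]
    - [-2,20,-3,0,0,0]
    - [-2,22,-3,0,0,0]
    - [-2,22,-3,0,0,0]
    - [-2,22,-3,0,0,0]

```text
time: 26.28
tcp_pos: [585.3, -39.9, 342.9]
eef_rot: [[0.868, 0.224, 0.442], [0.198, -0.975, 0.106], [0.455, -0.005, -0.891]]
force: [0.4, 0.2, 0.2]
gripper_width: -0.0
```

```bash
python3 - <<'E'
from nav import *
im={n:np.mean([eyes.snapshot(n) for _ in range(3)],0).astype(np.uint8) for n in C}
s=arm.read_state();print(s["time"],s["tcp_pos"],s["force"])
a=im["side"];cv2.imwrite("pics/side28.png",cv2.resize(a[235:305,280:380],None,fx=8,fy=8,interpolation=cv2.INTER_CUBIC))
cv2.imwrite("pics/side28f.png",a);cv2.imwrite("pics/top28.png",im["top"])
E
```

```text
26.5833 [585.437 -37.9   343.416] [-0.191  0.385  0.464]
```

View pics/side28.png

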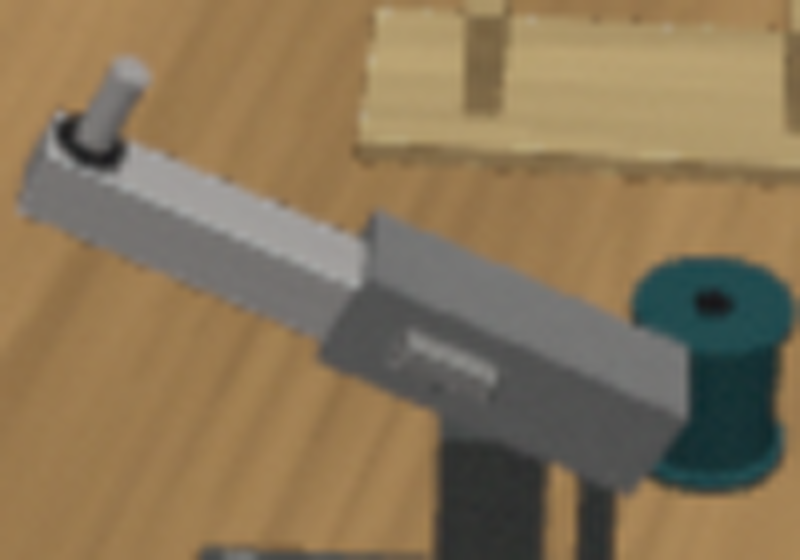

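View pics/top28.png

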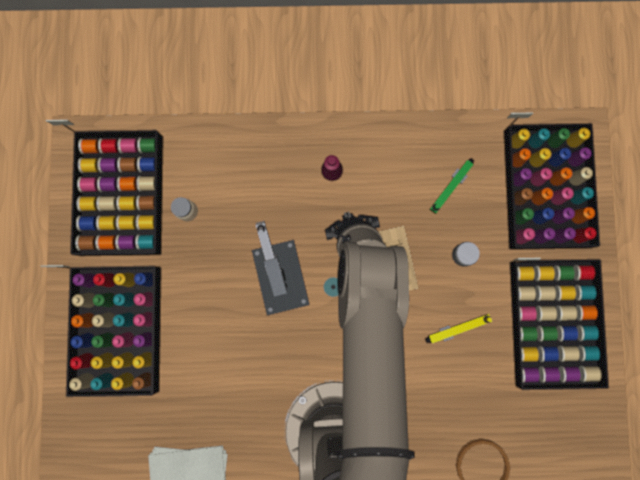

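View pics/side28f.png

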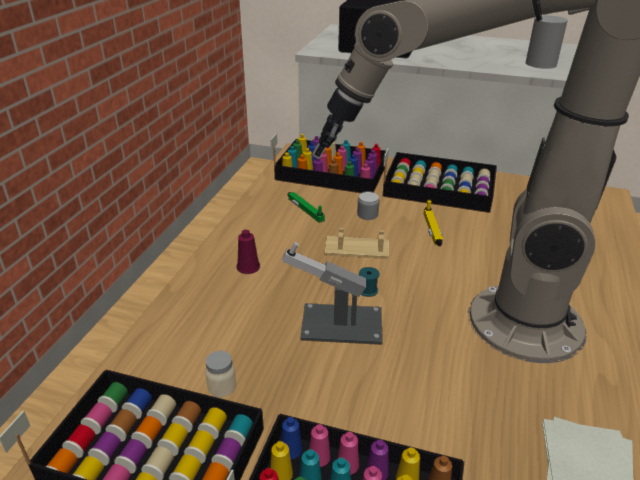

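```bash
python3 -c "
from plant import arm
print(arm.close_job())"
```

```text
the job is handed in; nothing more can be done
None
```

The spool arm is in the socket, peg up, fully home and locked as far as I can see. I handed the job in at about 26.6 s of the 61 s allowed, with the robot clear of everything.

**What I did:** I gripped the arm across both buttons and lifted it off the rest. I slid its tail in until about 12 mm of each button was inside the tube. Then I let go, took a new grip nearer the head and pushed it home. The push rose to about 45 N at the tool with no further movement. A second push of about 21 N on the head end, with the fingers shut, left it where it was.

**Last checks:**
- **Left button:** the side picture shows it standing out in its slot.
- **Depth:** the head end is within about 1 mm of where it should be when fully home.
- **Surroundings:** the cone, jar and tin look unmoved in the last pictures. So do the spool and the two look-alikes.

**Not confirmed or disagreed:**
- **Right button:** the cameras hardly see that side and the top picture was inconclusive. I take it as popped out because of the depth and the firm stop.
- **Fingertip position:** the real fingertips were about 20 mm short of the reported tool point. I found this by touching the bar on its rest, which briefly pressed it with about 55 N downwards through the fingertips. I then allowed for the offset.

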